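Fit the spindle retaining clip on a rotary evaporator drive

ROBOT

A 6-joint arm with a two-finger parallel gripper is mounted at the origin on the work surface. World frame = base frame: x ahead of the robot, y to its left, z up, the work surface at z = 0. Lengths are in mm, angles in rad, forces in N, time in s.
With the tool pointing down it reaches from about 375 to 900 mm from the base axis. Payload 3.1 kg.
Tool frame: the origin (TCP) lies at the very end of the fingers, on their centre line; the grasp point (between the pads) lies behind it (ctrl.grip_point_offset is the z of the grasp point in the tool frame, in mm); z points along the fingers, y is the line along which they close (so a half turn about z gives the same grasp; the last joint's range is limited). The gripper opens to 85 mm and grips with 20 to 120 N. Pads are 22 mm wide; open, the fingers measure 114 mm over their backs; the gripper's body (76 mm by 85 mm) begins 54 mm behind the grasp point. The pads swing forward as they close: fully open they stand 13 mm farther back than shut.
Start: joints at [-1.345, 0.527, 1.433, -0, 1.181, -0.178], TCP at [245.592, -574.701, 194.41] pointing down, gripper open.
Joint ranges: [-3.08, 3.08], [-0.75, 2.2], [0.22, 2.44], [-1.43, 4.57], [0, 2.65], [-2.85, 2.85]. Speed limits (rad/s): [2.79, 2.79, 3.14, 3.14, 3.14, 3.14].

INTERFACE

Orientations are given as a unit quaternion [w, x, y, z].
In Python, from rig import ctrl gives the robot as it stands.
- The arm moves only by the shell command python3 -m pendant 'ROWS' [FORCE]. ROWS is JSON, a list of rows, each an object of numbers: "x", "y", "z": the shift along the tool's x, y, z in cm; "yaw": the turn about the tool's z in degrees; "grip": the finger opening in cm, from 0 to 8.54. A call has 1 to 20 rows; each row shifts and turns the commanded pose from where the row before left it, along the tool's axes as they then stand; what a row does not reach is not made up. A row lasts 1/12 s, in which the tool goes at most 41.7 mm and 7.16 degrees, less where a joint would pass 70% of its speed; a pose out of reach is approached as far as the arm can. A call is refused whole if a number of a shift passes 4.17 or a number of a turn 7.16, either way. A call with a gripper value outside its range is refused whole. The fingers move at their own pace and stop on an object; FORCE is the grip in N (left out, the last holds). Time passes only in rows, so rows that do not move let the fingers close. It gives the time, the measured TCP pose, the force, the opening and the grip force at its end, in the units of the state.
- ctrl.get_state(): the state, without advancing time (a new reading comes with each control period).
- ctrl.grab_frame(name): name is "scene" or "top"; returns a dict with "image" (384x512x3 uint8, red, green, blue), "K" (3x3 intrinsics, pixels), "k1" (the pictures are not rectified: a ray, as slopes to the right and down, at radius r is drawn at 1 + k1 r^2 times it, then the intrinsics apply), "R" (3x3) and "t" (3): a world point X has camera coordinates R X + t. Camera axes: x right, y down, z forward; pixel columns grow to the right and rows downward; lengths in mm; the calibration is good to about 2 mm. A picture is of the moment at which its call begins. There is no depth.
- ctrl.sign_off(): hands the job in; it is judged then, once.
Trained networks look in a picture, given as the dict that the camera call returned (one of the last four; its "shot" number tells which), for a name from the list of things; names that differ only in an ending like _2 or _b are one class to them, and where a whole thing is asked for, a point or a joint stands for the part that bears it (a point fixed in the world has none). Each returns a list of dicts, best first, with "conf" (0 to 1); they miss things now and then, are a little off and sometimes report something else, mostly with a low value. They report only what shows in the picture. A call takes as long as a camera call. They do not tell look-alikes from the thing itself.
- ctrl.search_frame(picture, query): "bbox" ([left, top, right, bottom] in pixels, round what is visible of it).
- ctrl.silhouettes(picture, query): "region" (384x512 bool, what is visible of it) and "bbox" ([left, top, right, bottom] in pixels, round what is visible of it).
- ctrl.place_of(picture, query): "point" ([column, row] in pixels: a listed point, or the origin of a listed thing).
The state is a dict: "time": time; "q": joint angles; "joint_velocities": joint speeds; "tau": joint torques, N m; "position": TCP position; "tool_rot": TCP orientation; "ft_force": force on the tool from outside, world axes, zero at the start; "moment": the same for the moment, N m; "grip_width": finger opening in mm; "grip_force": force on a finger pad.
Only numpy, scipy, OpenCV 4.12 (cv2) and the standard library are available. Lean on these libraries where they do the work, as an engineer would, in place of code of your own. Each camera call takes 0.05 s, during which the arm holds its last target. There are 200 camera calls.

TASK

The evaporator's drive spindle has slid down into its housing: pull it up by its black cap as far as it goes, then take the spring clip from the blue mat by its orange grip, slide it flat along the steel deck from the open front into the spindle's groove and push until it snaps fully home, then let go of it. The spindle gives way sideways before it stands firm, so go by feel and push gently (never harder than 25 N), and leave everything else on the bench where it is.

Things in the scene. Friction and masses are not known exactly. Their poses are not given: they have to be found in the camera images.
- drive: Evaporator drive head stood upright, fixed: ivory box 150 x 110 mm under a flat steel deck, its height varying 15 mm between starts. Origin up to 2 mm in front of the spindle's line at the start, 75 mm below the deck face; z up, x to the back, y left. At the back an ivory motor hump with a blue lid begins at x = 56 mm and rises 21 mm above the deck. The front (-x) is open.
- deck_front (a point): Middle of the front edge of the deck's flat top face, 34 mm in front of the origin of the drive. The deck is 80 mm wide, level and greased; the clip can be slid along it (friction about 0.25).
- groove (a point): Spindle's middle line at the bottom of its groove: a brass-coloured neck 20 mm in diameter, 10 mm high, between 30 mm steel shoulders. Fully raised, it runs from 1 mm below to 9 mm above the deck; lower, it blocks the clip. The spindle, and this point, are loose along the drive's x: pushed back it gives about 10 to 12 mm against some 2 N of drag, then stands firm on a stop. Firm across.
- cap_top (a point): Centre of the top of the spindle's black ribbed cap, 32 mm in diameter (35 mm over the ribs drawn on it), 36 mm high; 58 mm above groove. Fully raised it stands 57 mm above the deck, at the start 35 to 41 mm. To be gripped from above by its sides.
- spindle (a joint): Height of the spindle in m: 0 = slid right down, 0.022 = raised against its upper stop. It weighs 0.2 kg, slides with about 6 N of friction (about 8 N to raise it) and stays where it is left. At the start 0 to 0.006.
- clip: Steel spring-jaw retaining clip, 40 g, 6 mm thick, 36 mm wide, flat on the mat. Origin on its underside at the centre of the seat, where the neck's middle must come; z up, +x out of the open mouth. The neck first meets the jaw ends 15 mm before home; a push of about 5 to 10 N forces them open, then it snaps in, against a flat stop 10.2 mm behind the origin.
- mouth (a point): Foremost point of the clip's jaws, midway between their rounded ends (16 mm apart, sprung, opening outward), 11 mm in front of the clip's origin, on its underside.
- grip (a point): Centre of the top of the clip's upright orange plastic grip: a 16 mm square post, its faces along the clip's axes, from the underside to 32 mm above it, centred 50 mm behind the clip's origin.
- mat: Blue flat service mat, 140 x 280 mm, 4 mm thick, fixed. Origin at the centre of its underside. Holds the clip and two parts not needed.
- seal: Not needed: white plastic seal ring on the mat, 42 mm outside, 8 mm high, origin under its centre.
- bush: Not needed: brass bush on the mat, 32 mm outside, 18 mm high, origin under its centre.
- flask: Bystander: conical glass flask, 82 mm wide, 120 mm high, origin under its centre.
- beaker: Bystander: glass beaker, 70 mm wide, 90 mm high, origin under its centre.
- reagent: Bystander: amber bottle with blue cap, 64 mm wide, 150 mm high, origin under its centre.
- driver: Bystander: screwdriver with a red handle, lying on the bench; origin under its middle.
Mind the look-alikes: they are no part of the job. There is more than one size of the clip; the job needs the middle-sized.

How it is judged:
By the outcome, as a careful person would: the job done as asked, in the order asked, and still so for the second after the job is handed in, with the robot touching nothing.
It also fails if it takes over 61 s, if anything falls off the work surface, if the arm or the gripper's body presses on something with over 40 N, if the wrist force passes 120 N, or if a joint passes its speed limit or range.

## Working session

There is one attempt and no reset: what is moved stays moved. The work goes in short steps, Python scripts to look and compute and a shell command to move; the robot and the scene stay as the last step left them, time stands still between calls to the robot, and variables do not carry over. Pictures are saved under pics/ and viewed, at most 10 in all, crops included, and the job is handed in when it is done.

```bash
ls; mkdir -p pics; cat > h.py <<'E'
import numpy as np, cv2
from rig import ctrl
def ray(f,p):
    K=np.array(f["K"]);x=(p[0]-K[0,2])/K[0,0];y=(p[1]-K[1,2])/K[1,1]
    u,v=x,y
    for _ in range(30):
        s=1+f["k1"]*(u*u+v*v);u,v=x/s,y/s
    R=np.array(f["R"]);t=np.array(f["t"])
    return -R.T@t, R.T@np.array([u,v,1.])
def atz(f,p,z):
    c,d=ray(f,p);return c+d*(z-c[2])/d[2]
def proj(f,X):
    c=np.array(f["R"])@np.array(X,float)+np.array(f["t"]);u,v=c[:2]/c[2];s=1+f["k1"]*(u*u+v*v);K=np.array(f["K"])
    return np.array([K[0,0]*u*s+K[0,2],K[1,1]*v*s+K[1,2]])
def tri(fs,ps):
    A=np.zeros((3,3));b=np.zeros(3);rs=[]
    for f,p in zip(fs,ps):
        c,d=ray(f,p);d/=np.linalg.norm(d);M=np.eye(3)-np.outer(d,d);A+=M;b+=M@c;rs.append((c,M))
    X=np.linalg.solve(A,b);return X,[np.linalg.norm(M@(X-c)) for c,M in rs]
def save(f,n,crop=None,sc=1):
    im=f["image"][:,:,::-1]
    if crop: l,t,r,b=crop;im=im[t:b,l:r]
    cv2.imwrite("pics/"+n,cv2.resize(im,None,fx=sc,fy=sc,interpolation=cv2.INTER_CUBIC))
E
python3 - <<'E'
from h import *
s=ctrl.get_state();print(s["tool_rot"],s["ft_force"],ctrl.grip_point_offset)
a=ctrl.grab_frame("scene");b=ctrl.grab_frame("top")
save(a,"s0.png",None,1.5);save(b,"t0.png",None,1.5)
for n,f in(("scene",a),("top",b)):
    print(n,"cam",np.round(ray(f,(256,192))[0]))
    for q in["drive","deck_front","groove","cap_top","clip","mouth","grip","mat","seal","bush","flask","beaker","reagent","driver"]:
        print(q,[(np.round(r["point"],1).tolist(),round(r["conf"],2)) for r in ctrl.place_of(f,q)[:5]])
E
```

```text
pics
[-1.06960576e-03  9.79686945e-01  2.00530159e-01 -2.09745852e-05] [ 0.76500446  0.16309185 -0.49518007] -18.700000000000003
scene cam [1233.   42.  897.]
drive [([302.8, 223.7], 0.71)]
deck_front [([303.0, 199.6], 0.59), ([154.3, 264.4], 0.55), ([194.2, 214.1], 0.41)]
groove [([308.3, 213.4], 0.67)]
cap_top [([307.8, 199.9], 0.68)]
clip [([167.0, 218.4], 0.65), ([180.0, 166.6], 0.52), ([225.5, 228.7], 0.43), ([305.0, 200.1], 0.34)]
mouth [([222.9, 231.4], 0.6), ([185.6, 169.0], 0.54), ([168.1, 218.8], 0.49), ([169.7, 214.1], 0.24)]
grip [([161.9, 200.5], 0.69), ([238.5, 224.2], 0.68), ([178.4, 175.3], 0.63)]
mat [([168.0, 214.4], 0.77)]
seal [([171.0, 219.6], 0.69), ([160.2, 199.7], 0.59), ([137.7, 218.4], 0.58)]
bush [([197.1, 214.4], 0.43)]
flask [([205.8, 293.2], 0.74), ([169.0, 221.8], 0.53), ([170.3, 215.6], 0.53)]
beaker [([152.9, 265.0], 0.91)]
reagent [([387.0, 257.5], 0.97), ([305.0, 197.3], 0.44)]
driver [([195.9, 212.9], 0.26)]
top cam [442.  39. 873.]
drive [([192.7, 195.7], 0.92)]
deck_front [([193.4, 203.8], 0.57)]
groove [([191.1, 188.2], 0.66)]
cap_top [([184.1, 183.9], 0.5)]
clip [([361.7, 292.4], 0.76), ([287.8, 189.3], 0.69)]
mouth [([366.6, 297.9], 0.75), ([362.3, 201.8], 0.54)]
grip [([365.4, 267.0], 0.62), ([374.8, 220.8], 0.57), ([275.7, 186.0], 0.57), ([396.2, 204.9], 0.42)]
mat [([363.5, 209.0], 0.75)]
seal [([394.6, 206.2], 0.59)]
bush [([330.2, 210.0], 0.44)]
flask [([187.2, 185.5], 0.69), ([303.7, 108.7], 0.55)]
beaker [([365.6, 143.6], 0.94)]
reagent [([101.3, 153.9], 0.75), ([367.9, 142.8], 0.48)]
driver [([122.4, 273.7], 0.88), ([306.0, 111.6], 0.39)]
```

View pics/s0.png

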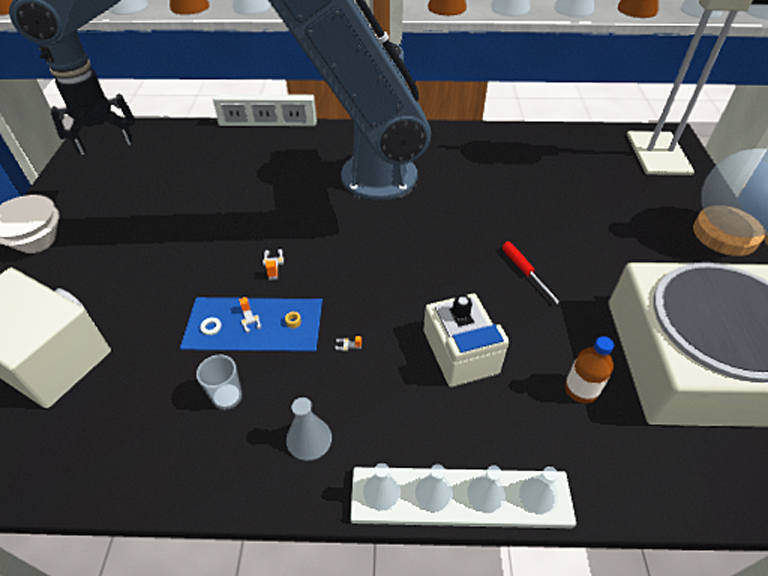

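View pics/t0.png

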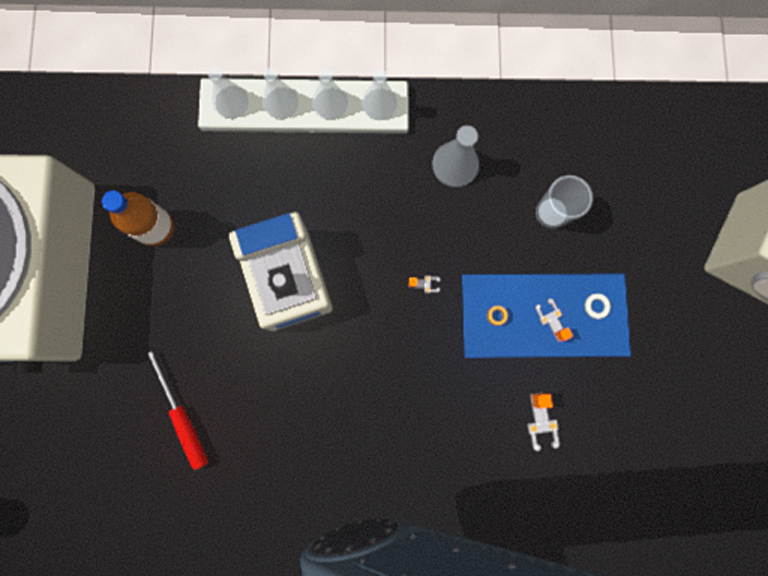

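The top view shows three candidate clips (full-resolution pixels): on the mat at (369,214), a large one at (361,280) below the mat, and a small one at (283,189) left of it. The middle-sized clip is the one on the mat, with its grip at about (376,223) and its mouth at about (365,203). The drive is at (190,185), with its blue lid at the back and its front facing the robot.

```bash
python3 - <<'E'
from h import *
a=ctrl.grab_frame("scene");b=ctrl.grab_frame("top")
A=cv2.resize(a["image"][190:265,120:345],None,fx=3.5,fy=3.5,interpolation=cv2.INTER_CUBIC)
L=cv2.resize(b["image"][135:225,145:225],None,fx=3.6,fy=3.6,interpolation=cv2.INTER_CUBIC)
M=cv2.resize(b["image"][175:245,300:425],None,fx=3.6,fy=3.6,interpolation=cv2.INTER_CUBIC)
H=max(L.shape[0],M.shape[0]);pad=lambda i,h,w:cv2.copyMakeBorder(i,0,h-i.shape[0],0,w-i.shape[1],cv2.BORDER_CONSTANT)
B=np.hstack([pad(L,H,L.shape[1]),pad(M,H,M.shape[1])]);W=max(A.shape[1],B.shape[1])
im=np.vstack([pad(A,A.shape[0],W),pad(B,H,W)]);print(im.shape,A.shape,L.shape)
cv2.imwrite("pics/c1.png",im[:,:,::-1])
for n,f in(("scene",a),("top",b)):
    hsv=cv2.cvtColor(f["image"],cv2.COLOR_RGB2HSV)
    m=((hsv[...,0]<18)&(hsv[...,1]>170)&(hsv[...,2]>150)).astype(np.uint8)
    bl=((hsv[...,0]>100)&(hsv[...,0]<125)&(hsv[...,1]>130)&(hsv[...,2]>60)).astype(np.uint8)
    for nm,mm,k in(("or",m,15),("blue",bl,200)):
        c,_,st,ce=cv2.connectedComponentsWithStats(mm)
        for i in range(1,c):
            if st[i,4]>k:
                cs,_=cv2.findContours((_==i).astype(np.uint8),cv2.RETR_EXTERNAL,cv2.CHAIN_APPROX_NONE);print(n,nm,st[i],ce[i].round(1),cv2.boxPoints(cv2.minAreaRect(cs[0])).round(1).tolist())
E
```

```text
(586, 788, 3) (262, 788, 3) (324, 288, 3)
scene or [336 161  20  22 138] [345.6 171.1] [[334.8999938964844, 162.6999969482422], [339.29998779296875, 159.10000610351562], [356.5, 179.8000030517578], [352.1000061035156, 183.39999389648438]]Traceback (most recent call last):
  File "<stdin>", line 18, in <module>
cv2.error: OpenCV(4.12.0) /io/opencv/modules/imgproc/src/contours_new.cpp:332: error: (-2:Unspecified error) in function 'static std::shared_ptr<ContourScanner_> ContourScanner_::create(cv::ContourDataStorage<cv::Point_<int>, 1024, 0>::storage_t&, cv::ContourDataStorage<signed char, 1024, 0>::storage_t&, cv::Mat, int, int, cv::Point)'
> Modes other than RETR_FLOODFILL and RETR_CCOMP support only CV_8UC1 images (expected: 'img.type() == CV_8UC1'), where
>     'img.type()' is 24 (CV_8UC4)
> must be equal to
>     'CV_8UC1' is 0 (CV_8UC1)
```

View pics/c1.png

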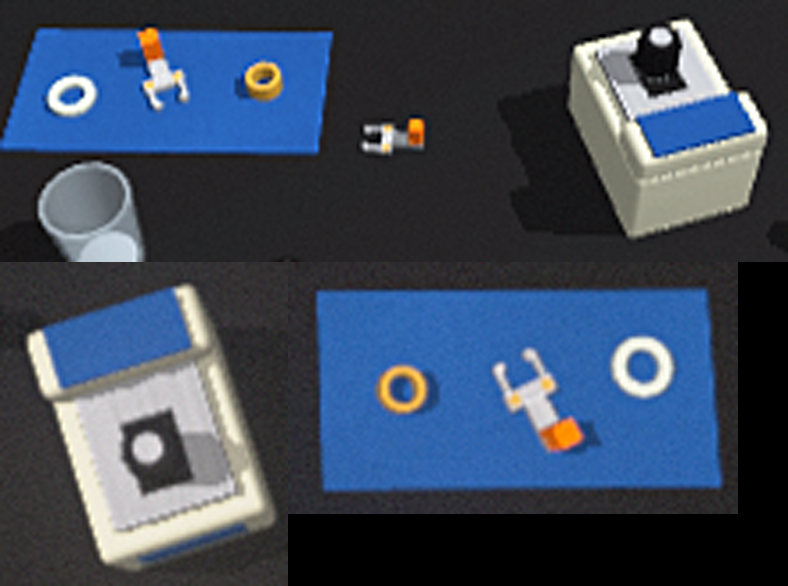

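The crop confirms the choice: the mat clip's grip is at top (375.5,222), with its jaws up-left toward (364,203). The cap has a pale disc on top, at about (186,187) in top and (309,201) in scene. The grey deck is bounded by the blue lid at the back. Next I fit the poses.

```bash
python3 - <<'E'
from h import *
a=ctrl.grab_frame("scene");b=ctrl.grab_frame("top")
L=cv2.resize(b["image"][140:220,150:225],None,fx=7,fy=7,interpolation=cv2.INTER_CUBIC)
A=cv2.resize(a["image"][190:250,280:342],None,fx=6,fy=6,interpolation=cv2.INTER_CUBIC)
def g(i,x0,y0,s):
    i=i.copy()
    for k in range(0,i.shape[1]//s,10): cv2.putText(i,str(x0+k),(k*s,10),0,.35,(255,255,0));i[12:18,k*s:k*s+1]=(255,255,0)
    for k in range(10,i.shape[0]//s,10): cv2.putText(i,str(y0+k),(0,k*s+3),0,.35,(255,255,0))
    return i
L=g(L,150,140,7)[:,:430];A=g(A,280,190,6)
A=cv2.copyMakeBorder(A,0,L.shape[0]-A.shape[0],0,0,cv2.BORDER_CONSTANT)
cv2.imwrite("pics/c2.png",np.hstack([L,A])[:,:,::-1])
for n,f in(("scene",a),("top",b)):
    hsv=cv2.cvtColor(f["image"],cv2.COLOR_RGB2HSV)
    m=((hsv[...,0]<18)&(hsv[...,1]>190)&(hsv[...,2]>170)).astype(np.uint8)
    bl=((hsv[...,0]>100)&(hsv[...,0]<125)&(hsv[...,1]>130)&(hsv[...,2]>60)).astype(np.uint8)
    for nm,mm,k in(("or",m,15),("blue",bl,200)):
        c,lab,st,ce=cv2.connectedComponentsWithStats(mm)
        for i in range(1,c):
            if st[i,4]>k and st[i,4]<8000:
                cs,_=cv2.findContours((lab==i).astype(np.uint8),cv2.RETR_EXTERNAL,cv2.CHAIN_APPROX_NONE);print(n,nm,st[i],ce[i].round(1),cv2.boxPoints(cv2.minAreaRect(cs[0])).round(1).tolist())
E
```

```text
scene or [336 161  20  21 118] [345.8 171. ] [[335.3999938964844, 162.39999389648438], [338.79998779296875, 159.39999389648438], [356.1000061035156, 179.10000610351562], [352.6000061035156, 182.10000610351562]]
scene or [177 174   8  10  55] [180.6 179. ] [[176.60000610351562, 174.39999389648438], [182.6999969482422, 173.39999389648438], [184.3000030517578, 182.89999389648438], [178.1999969482422, 184.0]]
scene or [160 199   6   8  28] [162.6 203.1] [[159.5, 199.10000610351562], [163.8000030517578, 198.10000610351562], [165.60000610351562, 205.60000610351562], [161.39999389648438, 206.60000610351562]]
scene blue [  0  21  36  32 840] [13.6 38.5] [[-0.0, 21.0], [35.0, 21.0], [35.0, 52.0], [0.0, 52.0]]
scene blue [  51   20  165   33 4656] [130.9  36.5] [[51.0, 20.0], [215.0, 20.0], [215.0, 52.0], [51.0, 52.0]]
scene blue [ 266   21  197   34 5941] [361.8  37.7] [[265.70001220703125, 52.900001525878906], [266.1000061035156, 20.299999237060547], [462.0, 22.5], [461.6000061035156, 55.099998474121094]]
scene blue [455  24  24  32 341] [466.2  39.2] [[453.6000061035156, 54.29999923706055],
[... 848 characters left out ...]
5, 227.39999389648438]]
top or [355 263  14   9  97] [361.6 266.8] [[355.0, 263.0], [368.0, 263.0], [368.0, 271.0], [355.0, 271.0]]
top or [113 272  22  41 319] [123.4 292.2] [[111.0999984741211, 274.29998779296875], [118.5, 271.0], [135.8000030517578, 309.8999938964844], [128.39999389648438, 313.20001220703125]]
top blue [157 142  41  28 653] [177.  155.5] [[156.6999969482422, 153.10000610351562], [192.10000610351562, 141.3000030517578], [197.60000610351562, 157.8000030517578], [162.1999969482422, 169.60000610351562]]
top blue [ 308  182  113   57 5386] [362.2 210.2] [[307.6000061035156, 182.6999969482422], [419.20001220703125, 181.0], [420.1000061035156, 237.0], [308.5, 238.8000030517578]]
```

View pics/c2.png

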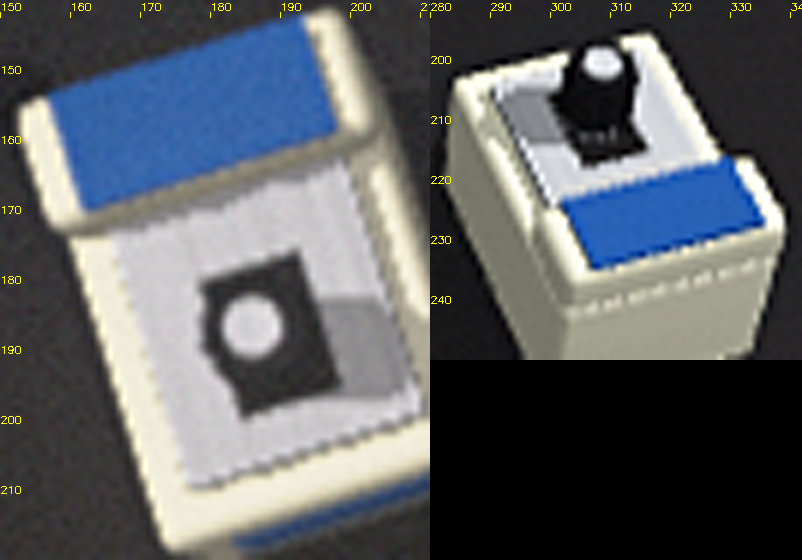

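The pale disc on the cap is at top (185.5,186.1) and scene (308.5,199.8). The deck's front corners in top are at (176.4,209.5) and (210.2,198.4), and the scene front corner is at (290.3,204.2).

```bash
python3 - <<'E'
from h import *
from scipy.optimize import least_squares
a=ctrl.grab_frame("scene");b=ctrl.grab_frame("top")
print("cap",tri([a,b],[(308.5,199.8),(185.5,186.1)]))
obs=[(b,-34,40,176.4,209.5),(b,-34,-40,210.2,198.4),(a,-34,-40,290.3,204.2),(a,-34,40,314.5,197),(b,56,40,165.5,173.2),(b,56,-40,198.8,162.8)]
def P(p,x,y,z=0):
    c,s=np.cos(p[3]),np.sin(p[3]);return [p[0]+c*x-s*y,p[1]+s*x+c*y,p[2]+z]
r=least_squares(lambda p:np.concatenate([proj(f,P(p,x,y))-[u,v] for f,x,y,u,v in obs]),[540,170,80,.3],loss="soft_l1")
print("deck",r.x.round(2),np.degrees(r.x[3]),r.fun.round(1))
# yaw check from lid long edges
for z in(95,105): 
    p=atz(b,(162.2,169.6),z)-atz(b,(197.6,157.8),z);print("lid yaw",np.degrees(np.arctan2(-p[0],p[1])),np.hypot(*p[:2]))
# clip : grip in both
print("griptri",tri([a,b],[(161.5,201),(376,223)]))
for r in ctrl.silhouettes(b,"clip")[:4]:print(r["bbox"],r["conf"],r["region"].sum())
print("mat corners",[atz(b,p,4).round() for p in((307.6,182.7),(419.2,181),(420.1,237),(308.5,238.8))],[atz(a,p,4).round() for p in((130,198),(214,198),(213,233),(120,233))])
M=cv2.resize(b["image"][195:235,355:390],None,fx=10,fy=10,interpolation=cv2.INTER_CUBIC)
A=cv2.resize(a["image"][193:226,152:182],None,fx=12,fy=12,interpolation=cv2.INTER_CUBIC)
A=cv2.copyMakeBorder(A,0,M.shape[0]-A.shape[0],0,0,cv2.BORDER_CONSTANT)
cv2.imwrite("pics/c3.png",np.hstack([M,A])[:,:,::-1])
E
```

```text
cap (array([562.41061125, 175.19383824, 127.84430553]), [np.float64(0.04357286597979634), np.float64(0.04357286597981097)])
deck [5.5979e+02 1.7502e+02 8.2970e+01 3.2000e-01] 18.478314594855657 [ 0.1  0.6  0.3  0.5 -0.5 -0.4  0.2  0.8 -0.4 -0.3 -0.2 -0.6]
lid yaw 19.323357633244214 83.52828078818041
lid yaw 19.323357633244257 82.455122116762
griptri (array([ 488.40490731, -274.7958209 ,   25.70790606]), [np.float64(2.3062067065801686), np.float64(2.306206706580126)])
[355.3, 259.0, 372.1, 297.6] 0.87 454
[272.8, 186.9, 287.6, 196.3] 0.68 117
[358.4, 200.3, 376.5, 223.3] 0.67 201
mat corners [array([ 592., -110.,    4.]), array([ 597., -397.,    4.]), array([ 454., -390.,    4.]), array([ 451., -109.,    4.])] [array([ 458., -392.,    4.]), array([ 453., -114.,    4.]), array([ 594., -103.,    4.]), array([ 600., -387.,    4.])]
```

View pics/c3.png

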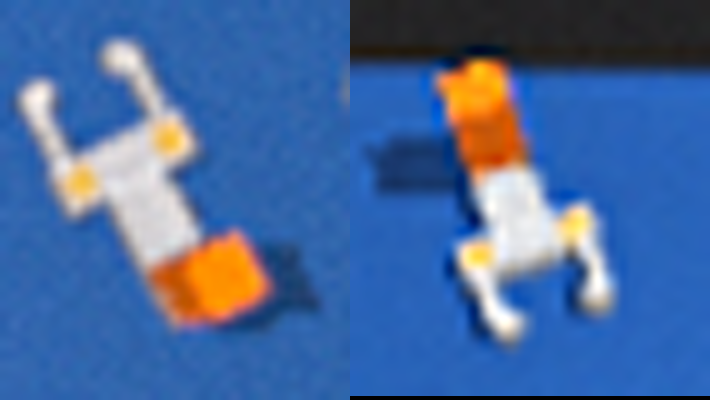

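```bash
cat >> h.py <<'E'
def tool(s=None):
    """TCP, yaw of tool x in deg"""
    from scipy.spatial.transform import Rotation as Ro
    s=s or ctrl.get_state();w,x,y,z=s["tool_rot"];R=Ro.from_quat([x,y,z,w]).as_matrix();return np.array(s["position"]),R
def delta(X,yaw,s=None):
    p,R=tool(s);a=np.degrees(np.arctan2(R[1,0],R[0,0]))
    print("shift cm in tool axes:",(R.T@(np.array(X)-p)/10).round(2),"yaw rows deg:",round((a-yaw+180)%360-180,2),"now yaw",round(a,2),"p",p.round(1))
E
python3 - <<'E'
from h import *
a=ctrl.grab_frame("scene");b=ctrl.grab_frame("top")
T={}
for n,pa,pb in(("grip",(161.9,200),(377.5,222)),("jL",(164.7,219.6),(358.2,204.3)),("jR",(172.1,217.1),(366.5,200.2)),("yL",(162.2,213.8),(362.7,212.7)),("yR",(170.4,211.5),(371.3,208.3))):
    X,e=tri([a,b],[pa,pb]);z=36 if n=="grip" else 10;A,B=atz(a,pa,z),atz(b,pb,z);T[n]=(A+B)/2;print(n,X.round(1),round(e[0],1),A.round(1),B.round(1))
j=(T["jL"]+T["jR"])/2;y=(T["yL"]+T["yR"])/2;g=T["grip"]
for n,v in(("grip->jaw",j-g),("grip->y",y-g)):print(n,np.hypot(*v[:2]),np.degrees(np.arctan2(v[1],v[0])))
for k in"jy":
    v=T[k+"L"]-T[k+"R"];print(k,np.hypot(*v[:2]),np.degrees(np.arctan2(-v[0],v[1])))
for yw in(18.7+90,18.7-90):delta([562.3,175.3,200],yw)
s=ctrl.get_state();print(s["time"],s["q"],s["grip_width"])
E
```

```text
grip [ 490.4 -273.6   33.6] 0.3 [ 492.3 -273.    36. ] [ 490.2 -272.3   36. ]
jL [ 538.7 -252.7   -8.2] 11.1 [ 550.4 -258.3   10. ] [ 536.1 -235.3   10. ]
jR [ 545.2 -243.5   19.9] 9.4 [ 540.  -236.8   10. ] [ 546.5 -256.8   10. ]
yL [ 517.  -263.7   -6.6] 11.9 [ 527.5 -270.5   10. ] [ 515.  -245.8   10. ]
yR [ 524.8 -252.7   22.7] 10.2 [ 517.6 -246.2   10. ] [ 526. -268.   10.]
grip->jaw 58.07934672353388 26.47465647175171
grip->y 33.7975345836577 26.489818712536717
j 0.044628268207891605 15.381372066845094
y 1.1970762294518469 150.1061274218427
shift cm in tool axes: [ 58.59 -56.53  -0.56] yaw rows deg: -85.56 now yaw 23.14 p [ 245.6 -574.7  194.4]
shift cm in tool axes: [ 58.59 -56.53  -0.56] yaw rows deg: 94.44 now yaw 23.14 p [ 245.6 -574.7  194.4]
1.95 [-1.34551812e+00  5.27502370e-01  1.43269068e+00  2.76597411e-05
  1.18137742e+00 -1.78518715e-01] 85.28523784580103
```

```bash
python3 -m pendant '[{"yaw":-7.13,"grip":5},{"yaw":-7.13},{"yaw":-7.13},{"yaw":-7.13},{"yaw":-7.13},{"yaw":-7.13},{"yaw":-7.13},{"yaw":-7.13},{"yaw":-7.13},{"yaw":-7.13},{"yaw":-7.13},{"yaw":-7.13}]' 40
python3 -m pendant '[{"x":3.04,"y":2.7},{"x":3.04,"y":2.7},{"x":3.04,"y":2.7},{"x":3.04,"y":2.7},{"x":3.04,"y":2.7},{"x":3.04,"y":2.7},{"x":3.04,"y":2.7},{"x":3.04,"y":2.7},{"x":3.04,"y":2.7},{"x":3.04,"y":2.7},{"x":3.04,"y":2.7},{"x":3.04,"y":2.7},{"x":3.04,"y":2.7},{"x":3.04,"y":2.7},{"x":3.04,"y":2.7},{"x":3.04,"y":2.7},{"x":3.04,"y":2.7},{"x":3.04,"y":2.7},{"x":2,"y":2},{}]'
python3 -c "
from h import *
delta([562.3,175.3,105],108.7)"
```

```text
shift cm in tool axes: [ 58.59 -56.53   8.94] yaw rows deg: -85.56 now yaw 23.14 p [ 245.6 -574.7  194.4]validation failed for argument at $[0]...
validation failed for argument at $[0]...
```

```bash
python3 -m pendant '[{"x":0,"y":0,"z":0,"yaw":-7.13,"grip":5},{"yaw":-7.13}]' 40; python3 -m pendant '[{"x":0,"y":0,"z":0,"yaw":-7.13,"grip":5}]'; python3 -m pendant --help | head -30
```

```text
time: 2.03
position: [245.6, -574.7, 194.4]
tool_rot: [0.0, 0.965, 0.262, 0.0]
ft_force: [-0.5, -0.3, -0.1]
grip_width: 75.3
grip_force: 0.0validation failed for argument at $[1]...
invalid input: not JSON, or not a number
```

```bash
python3 -m pendant '[{"x":0,"y":0,"z":0,"yaw":-7.13,"grip":5},{"x":0,"y":0,"z":0,"yaw":-7.13,"grip":5},{"x":0,"y":0,"z":0,"yaw":-7.13,"grip":5},{"x":0,"y":0,"z":0,"yaw":-7.13,"grip":5},{"x":0,"y":0,"z":0,"yaw":-7.13,"grip":5},{"x":0,"y":0,"z":0,"yaw":-7.13,"grip":5},{"x":0,"y":0,"z":0,"yaw":-7.13,"grip":5},{"x":0,"y":0,"z":0,"yaw":-7.13,"grip":5},{"x":0,"y":0,"z":0,"yaw":-7.13,"grip":5},{"x":0,"y":0,"z":0,"yaw":-7.13,"grip":5},{"x":0,"y":0,"z":0,"yaw":-7.13,"grip":5}]'
python3 -m pendant '[{"x":3.04,"y":2.7,"z":0,"yaw":0,"grip":5},{"x":3.04,"y":2.7,"z":0,"yaw":0,"grip":5},{"x":3.04,"y":2.7,"z":0,"yaw":0,"grip":5},{"x":3.04,"y":2.7,"z":0,"yaw":0,"grip":5},{"x":3.04,"y":2.7,"z":0,"yaw":0,"grip":5},{"x":3.04,"y":2.7,"z":0,"yaw":0,"grip":5},{"x":3.04,"y":2.7,"z":0,"yaw":0,"grip":5},{"x":3.04,"y":2.7,"z":0,"yaw":0,"grip":5},{"x":3.04,"y":2.7,"z":0,"yaw":0,"grip":5},{"x":3.04,"y":2.7,"z":0,"yaw":0,"grip":5},{"x":3.04,"y":2.7,"z":0,"yaw":0,"grip":5},{"x":3.04,"y":2.7,"z":0,"yaw":0,"grip":5},{"x":3.04,"y":2.7,"z":0,"yaw":0,"grip":5},{"x":3.04,"y":2.7,"z":0,"yaw":0,"grip":5},{"x":3.04,"y":2.7,"z":0,"yaw":0,"grip":5},{"x":3.04,"y":2.7,"z":0,"yaw":0,"grip":5},{"x":3.04,"y":2.7,"z":0,"yaw":0,"grip":5},{"x":3.04,"y":2.7,"z":0,"yaw":0,"grip":5},{"x":3.04,"y":2.7,"z":0,"yaw":0,"grip":5},{"x":2,"y":2,"z":0,"yaw":0,"grip":5}]'
python3 -c "
from h import *
delta([562.3,175.3,105],108.7)"
```

```text
time: 2.95
position: [245.6, -574.7, 194.4]
tool_rot: [-0.0, 0.58, 0.814, -0.0]
ft_force: [0.6, 0.4, -0.2]
grip_width: 50.1
grip_force: 0.0
time: 4.62
position: [559.8, 165.9, 194.6]
tool_rot: [0.0, 0.582, 0.813, 0.001]
ft_force: [1.0, -1.0, -0.1]
grip_width: 50.1
grip_force: 0.0
shift cm in tool axes: [0.81 0.53 8.97] yaw rows deg: 0.12 now yaw 108.82 p [559.8 165.9 194.6]
```

```bash
python3 -m pendant '[{"x":0.4,"y":0.27,"z":1,"yaw":0,"grip":5},{"x":0.41,"y":0.26,"z":2,"yaw":0,"grip":5},{"x":0,"y":0,"z":2,"yaw":0,"grip":5},{"x":0,"y":0,"z":1,"yaw":0,"grip":5},{"x":0,"y":0,"z":1,"yaw":0,"grip":5},{"x":0,"y":0,"z":1,"yaw":0,"grip":5},{"x":0,"y":0,"z":1,"yaw":0,"grip":5},{"x":0,"y":0,"z":0.8,"yaw":0,"grip":5},{"x":0,"y":0,"z":0,"yaw":0,"grip":5}]'
python3 - <<'E'
from h import *
delta([562.3,175.3,96],108.7)
a=ctrl.grab_frame("scene");b=ctrl.grab_frame("top")
M=cv2.resize(b["image"][140:220,140:225],None,fx=4.5,fy=4.5,interpolation=cv2.INTER_CUBIC)
A=cv2.resize(a["image"][165:245,270:345],None,fx=4.5,fy=4.5,interpolation=cv2.INTER_CUBIC)
cv2.imwrite("pics/c4.png",np.hstack([M,A])[:,:,::-1])
E
```

```text
time: 5.37
position: [560.3, 171.1, 94.8]
tool_rot: [-0.001, 0.583, 0.812, -0.001]
ft_force: [0.1, 0.3, -0.3]
grip_width: 49.9
grip_force: 0.0
shift cm in tool axes: [ 0.33  0.32 -0.12] yaw rows deg: -0.04 now yaw 108.66 p [560.3 171.1  94.8]
```

View pics/c4.png

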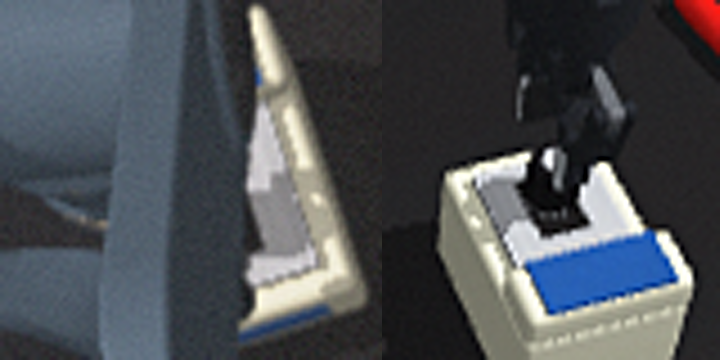

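The scene crop shows the fingers straddling the cap, and the arm hides it in the top view. I trim about 3 mm, close, and check.

```bash
python3 -m pendant '[{"x":0.2,"y":0.15,"z":0,"yaw":0,"grip":5},{"x":0.13,"y":0.15,"z":0,"yaw":0,"grip":5},{"x":0,"y":0,"z":0,"yaw":0,"grip":5},{"x":0,"y":0,"z":0,"yaw":0,"grip":4},{"x":0,"y":0,"z":0,"yaw":0,"grip":3.2},{"x":0,"y":0,"z":0,"yaw":0,"grip":2},{"x":0,"y":0,"z":0,"yaw":0,"grip":2},{"x":0,"y":0,"z":0,"yaw":0,"grip":2},{"x":0,"y":0,"z":0,"yaw":0,"grip":2},{"x":0,"y":0,"z":0,"yaw":0,"grip":2}]' 40
python3 -c "
from h import *
delta([562.3,175.3,96],108.7)"
```

```text
time: 6.3
position: [563.1, 175.6, 96.4]
tool_rot: [-0.0, 0.583, 0.813, -0.0]
ft_force: [-0.4, -0.2, 0.1]
grip_width: 20.3
grip_force: 0.0
shift cm in tool axes: [-0.01 -0.09  0.04] yaw rows deg: -0.01 now yaw 108.69 p [563.1 175.6  96.4]
```

```bash
python3 - <<'E'
from h import *
a=ctrl.grab_frame("scene")
im=cv2.resize(a["image"][165:245,270:345],None,fx=7,fy=7,interpolation=cv2.INTER_CUBIC)
p,R=tool()
for X,c in((p,(255,0,0)),(p+[0,0,18.7],(0,255,0)),([562.3,175.3,125],(255,255,0)),([559.8,175,83],(0,255,255))):
    u=(proj(a,X)-[270,165]+.5)*7;cv2.circle(im,tuple(int(v) for v in u),3,c,1)
cv2.imwrite("pics/c5.png",im[:,:,::-1])
E
```

```text
(no output)
```

View pics/c5.png

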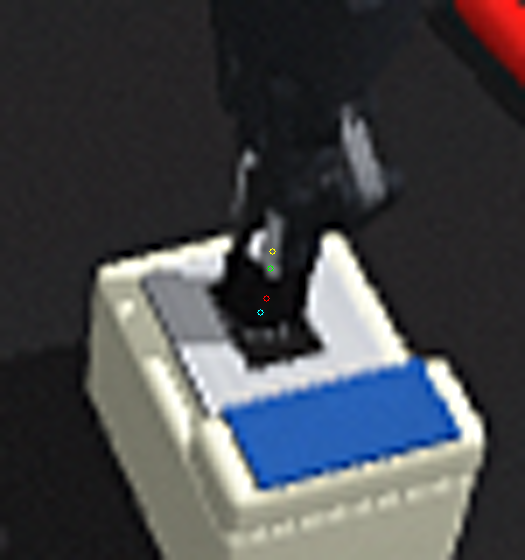

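```bash
python3 -m pendant '[{"x":0,"y":0,"z":0,"yaw":0,"grip":2},{"x":0,"y":0,"z":0,"yaw":0,"grip":2}]'; python3 -m pendant '[{"x":0,"y":0,"z":0,"yaw":0,"grip":1.5},{"x":0,"y":0,"z":0,"yaw":0,"grip":1.5},{"x":0,"y":0,"z":0,"yaw":0,"grip":1.5}]' 40;python3 -c "
from h import *
s=ctrl.get_state();print(s)"
```

```text
time: 6.52
position: [563.1, 175.7, 96.4]
tool_rot: [-0.0, 0.583, 0.813, -0.0]
ft_force: [-0.3, -0.1, -1.4]
grip_width: 20.1
grip_force: 0.0
time: 6.77
position: [563.1, 175.7, 96.4]
tool_rot: [-0.0, 0.583, 0.813, -0.0]
ft_force: [-0.1, 0.3, 0.8]
grip_width: 14.8
grip_force: 0.0
{'time': 6.7667, 'q': array([ 1.13079681e-01,  6.07216232e-01,  1.61031609e+00, -1.57897011e-05,
        9.24081884e-01, -2.13216706e-01]), 'joint_velocities': array([ 0.00078727,  0.00044165, -0.00051521,  0.00077757,  0.00029931,
        0.00039778]), 'tau': array([-1.66279005e-03, -4.35432780e+01, -1.36342317e+01, -1.36345161e-04,
        8.44085098e-04, -2.89803074e-05]), 'position': array([563.11440519, 175.6588543 ,  96.39835267]), 'tool_rot': array([-3.76449809e-06,  5.82861025e-01,  8.12571859e-01, -1.19010315e-05]), 'ft_force': array([-0.09504546,  0.26507673,  0.78888579]), 'moment': array([ 0.00332033,  0.04485627, -0.00470827]), 'grip_force': 0.0, 'grip_width': 14.755149029061748}
```

```bash
python3 - <<'E'
from h import *
a=ctrl.grab_frame("scene")
im=cv2.resize(a["image"][140:245,265:345],None,fx=5.6,fy=5.6,interpolation=cv2.INTER_CUBIC)
im=cv2.convertScaleAbs(im,alpha=2.2,beta=20)
p,R=tool();ty=R[:,1]
L=lambda X:tuple(int(v) for v in (proj(a,X)-[265,140]+.5)*5.6)
for z in(0,20,40,60,80,100): cv2.circle(im,L(p+[0,0,z]),2,(255,0,0),-1)
for s in(-1,1):
    cv2.circle(im,L(p+[0,0,18]+s*ty*7),2,(0,255,0),-1)
t=np.linspace(0,6.28,40)
for z,c in((125,(255,255,0)),(89,(0,255,255))):
    for k in t: cv2.circle(im,L([562.3+16*np.cos(k),175.3+16*np.sin(k),z]),1,c,-1)
cv2.imwrite("pics/c6.png",im[:,:,::-1])
E
```

```text
(no output)
```

View pics/c6.png

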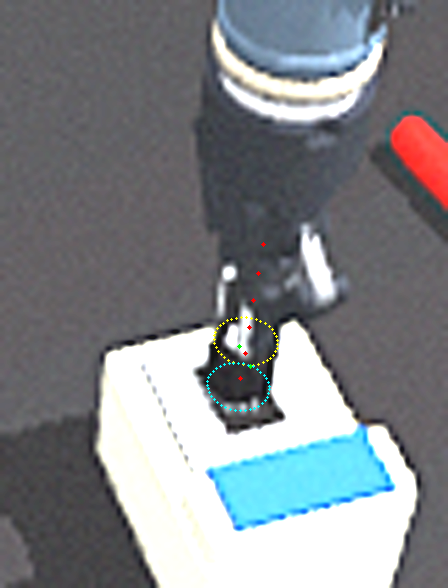

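```bash
python3 -m pendant '[{"x":0,"y":0,"z":-1,"yaw":0,"grip":1.5},{"x":0,"y":0,"z":-2,"yaw":0,"grip":1.5},{"x":0,"y":0,"z":-2,"yaw":0,"grip":1.5},{"x":0,"y":0,"z":-2,"yaw":0,"grip":1.5},{"x":0,"y":0,"z":0,"yaw":0,"grip":1.5}]'
python3 - <<'E'
from h import *
a=ctrl.grab_frame("scene")
im=cv2.resize(a["image"][150:235,270:340],None,fx=7,fy=7,interpolation=cv2.INTER_CUBIC)
im=cv2.convertScaleAbs(im,alpha=2,beta=15)
p,R=tool();print(p)
L=lambda X:tuple(int(v) for v in (proj(a,X)-[270,150]+.5)*7)
for z in(0,20,40): cv2.circle(im,L(p+[0,0,z]),2,(255,0,0),-1)
for k in np.linspace(0,6.28,30): cv2.circle(im,L([562.3+16*np.cos(k),175.3+16*np.sin(k),125]),1,(255,255,0),-1)
cv2.imwrite("pics/c7.png",im[:,:,::-1])
g=a["image"][195:206,300:318].astype(int).sum(2)//3;print(g)
E
```

```text
time: 7.23
position: [566.4, 176.2, 171.3]
tool_rot: [0.003, 0.583, 0.813, 0.003]
ft_force: [1.3, -1.1, 0.4]
grip_width: 14.5
grip_force: 0.0
[565.15399474 175.972205   169.41117817]
[[ 36  36  35  38  37  41  36  36  38  33  33  24  12  28  67  82  95  22]
 [ 36  34  36  37  40  37  29  26  22  22  52  95 215 232 244 236 245 123]
 [ 30  27  27  31  30  23  10  40  41  40  20  85 242 241 252 250 253 246]
 [  8  63  84  60  22   7 146 205 195 200 141  60 120 150 229 238 246 254]
 [216 243 252  68  10  36 228 242 229 232 223 106   0  64 221 223 243 250]
 [252 246 211  38   6 104 249 234 228 224 235 221  30  13 189 217 238 244]
 [233 228  45   4  15  70 198 240 238 234 242 198  32   0 125 220 223 230]
 [210 236  37   3  20  11  83 165 182 188 172  78  18   6  66 222 214 227]
 [224 208  33   3  13  18  13  35  64  72  42  15  19   4  32 222 215 220]
 [187 126  13   9  17  16  17  15  15  16  17  18  17   0 137 224 211 210]
 [ 80  38   4  10  16  12  12  14  20  17  18  16  11   0 174 222 210 208]]
```

View pics/c7.png

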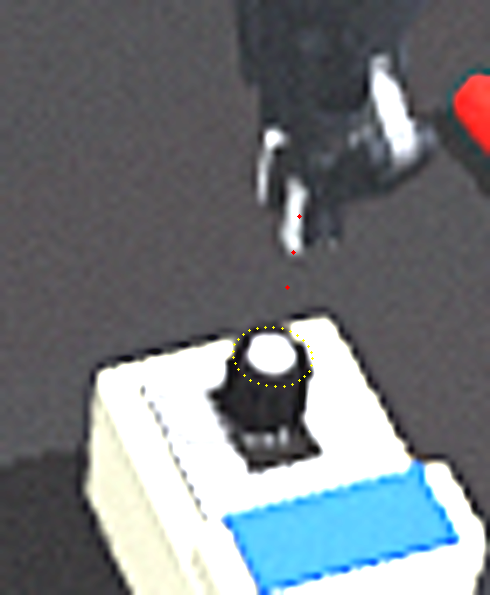

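The cap is intact, with its disc at crop (270,355). The visible fingertips are at crop (312,246), while the projected TCP is at (288,287), so the two disagree. I compare against the start picture.

```bash
python3 - <<'E'
from h import *
a=ctrl.grab_frame("scene")
ty=np.array([.393,-.92,0]);p=np.array([245.6,-574.7,194.4])
for s in(-42,0,42):
  for z in (0,13,30): print(s,z,proj(a,p+ty*s+[0,0,z]).round(1)*1.5)
p,R=tool();print(p.round(1),R.round(2))
for s in(-8,0,8):
  for z in(0,20,40): print(s,z,((proj(a,p+R[:,1]*s+[0,0,z])-[270,150]+.5)*7).round())
print("robot base",proj(a,[0,0,0])*1.5)
s0=cv2.imread("pics/s0.png");c=cv2.convertScaleAbs(cv2.resize(s0[20:180,20:180],None,fx=3.5,fy=3.5,interpolation=cv2.INTER_CUBIC),alpha=1.8,beta=10)
q=np.array([245.6,-574.7,194.4])
for X in(q,q+ty*42,q-ty*42,q+[0,0,60]):cv2.circle(c,tuple(int(v) for v in (proj(a,X)*1.5-20)*3.5),3,(0,0,255),-1)
cv2.imwrite("pics/c8.png",c)
E
```

```text
-42 0 [134.25 162.3 ]
-42 13 [132.15 157.35]
-42 30 [129.45 150.6 ]
0 0 [114.6 166.5]
0 13 [112.35 161.55]
0 30 [109.35 154.95]
42 0 [ 94.65 170.85]
42 13 [ 92.25 165.9 ]
42 30 [ 88.95 159.3 ]
[563.7 175.8 167.7] [[-0.32  0.95  0.  ]
 [ 0.95  0.32  0.  ]
 [-0.    0.   -1.  ]]
-8 0 [278. 274.]
-8 20 [284. 238.]
-8 40 [290. 202.]
0 0 [286. 288.]
0 20 [292. 253.]
0 40 [298. 217.]
8 0 [294. 302.]
8 20 [300. 267.]
8 40 [306. 231.]
robot base [378.56119725 174.86753648]
```

View pics/c8.png

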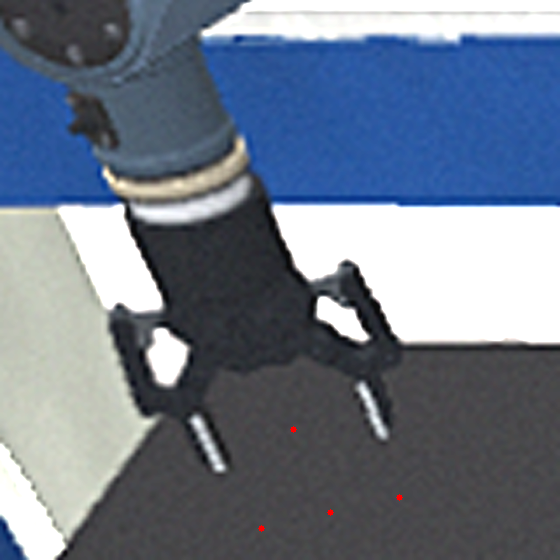

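The start picture (the tenth and last view) shows the fingertips at (220,470) and (385,437). That is about 30 mm farther back along the tool axis than the reported TCP, beyond the 13 mm swing of open fingers. The first close therefore passed just above the cap, and the grasp has to go about 30 mm lower. I go down by feel.

```bash
python3 -m pendant '[{"x":0,"y":0,"z":1,"yaw":0,"grip":5},{"x":0,"y":0,"z":1.5,"yaw":0,"grip":5},{"x":0,"y":0,"z":1.5,"yaw":0,"grip":5},{"x":0,"y":0,"z":1,"yaw":0,"grip":5},{"x":0,"y":0,"z":1,"yaw":0,"grip":5},{"x":0,"y":0,"z":0.7,"yaw":0,"grip":5},{"x":0,"y":0,"z":0.5,"yaw":0,"grip":5},{"x":0,"y":0,"z":0.4,"yaw":0,"grip":5},{"x":0,"y":0,"z":0,"yaw":0,"grip":5}]' 
python3 -m pendant '[{"x":0,"y":0,"z":0.5,"yaw":0,"grip":5},{"x":0,"y":0,"z":0.5,"yaw":0,"grip":5},{"x":0,"y":0,"z":0,"yaw":0,"grip":5}]'
python3 -m pendant '[{"x":0,"y":0,"z":0.4,"yaw":0,"grip":5},{"x":0,"y":0,"z":0.4,"yaw":0,"grip":5},{"x":0,"y":0,"z":0,"yaw":0,"grip":5}]'
```

```text
time: 8.08
position: [562.8, 175.6, 89.7]
tool_rot: [-0.0, 0.583, 0.813, -0.0]
ft_force: [-1.0, -0.5, -0.2]
grip_width: 49.9
grip_force: 0.0
time: 8.33
position: [562.7, 175.6, 79.8]
tool_rot: [-0.0, 0.583, 0.813, -0.0]
ft_force: [-0.1, -0.0, 0.3]
grip_width: 50.0
grip_force: 0.0
time: 8.58
position: [562.6, 175.6, 71.7]
tool_rot: [-0.0, 0.583, 0.813, -0.0]
ft_force: [-0.0, -0.4, -0.3]
grip_width: 49.7
grip_force: 0.0
```

```bash
python3 -m pendant '[{"x":0,"y":0,"z":0,"yaw":0,"grip":4},{"x":0,"y":0,"z":0,"yaw":0,"grip":3.4},{"x":0,"y":0,"z":0,"yaw":0,"grip":2.5},{"x":0,"y":0,"z":0,"yaw":0,"grip":2.5},{"x":0,"y":0,"z":0,"yaw":0,"grip":2.5},{"x":0,"y":0,"z":0,"yaw":0,"grip":2.5}]' 40
```

```text
time: 9.08
position: [563.1, 175.7, 72.6]
tool_rot: [0.0, 0.583, 0.813, 0.0]
ft_force: [-0.4, -0.2, 0.3]
grip_width: 30.6
grip_force: 39.5
```

```bash
python3 -m pendant '[{"x":0,"y":0,"z":-0.2,"yaw":0,"grip":2.5},{"x":0,"y":0,"z":-0.3,"yaw":0,"grip":2.5},{"x":0,"y":0,"z":-0.3,"yaw":0,"grip":2.5},{"x":0,"y":0,"z":-0.3,"yaw":0,"grip":2.5},{"x":0,"y":0,"z":-0.2,"yaw":0,"grip":2.5},{"x":0,"y":0,"z":0,"yaw":0,"grip":2.5}]' 
python3 -m pendant '[{"x":0,"y":0,"z":-0.15,"yaw":0,"grip":2.5},{"x":0,"y":0,"z":-0.15,"yaw":0,"grip":2.5},{"x":0,"y":0,"z":0,"yaw":0,"grip":2.5}]'
```

```text
time: 9.58
position: [563.0, 175.6, 85.7]
tool_rot: [-0.0, 0.583, 0.813, -0.0]
ft_force: [0.0, 0.1, -5.2]
grip_width: 30.4
grip_force: 40.3
time: 9.83
position: [562.9, 175.6, 88.6]
tool_rot: [-0.0, 0.583, 0.813, -0.0]
ft_force: [1.4, -0.3, -6.0]
grip_width: 30.3
grip_force: 40.3
```

```bash
python3 -m pendant '[{"x":0,"y":0,"z":-0.1,"yaw":0,"grip":2.5},{"x":0,"y":0,"z":0,"yaw":0,"grip":2.5}]';python3 -m pendant '[{"x":0,"y":0,"z":-0.1,"yaw":0,"grip":2.5},{"x":0,"y":0,"z":0,"yaw":0,"grip":2.5}]'
```

```text
time: 10.0
position: [563.0, 175.6, 89.6]
tool_rot: [-0.0, 0.583, 0.813, -0.0]
ft_force: [0.2, 0.8, -5.3]
grip_width: 31.0
grip_force: 40.3
time: 10.17
position: [563.0, 175.6, 90.5]
tool_rot: [-0.0, 0.583, 0.813, -0.0]
ft_force: [0.5, -1.1, -7.2]
grip_width: 30.5
grip_force: 40.3
```

```bash
for i in 1; do python3 -m pendant '[{"x":0,"y":0,"z":-0.1,"yaw":0,"grip":2.5},{"x":0,"y":0,"z":0,"yaw":0,"grip":2.5}]';python3 -m pendant '[{"x":0,"y":0,"z":-0.1,"yaw":0,"grip":2.5},{"x":0,"y":0,"z":0,"yaw":0,"grip":2.5}]'; done
```

```text
time: 10.33
position: [562.5, 175.5, 90.6]
tool_rot: [-0.001, 0.583, 0.813, -0.001]
ft_force: [1.6, -0.7, -11.4]
grip_width: 30.3
grip_force: 41.3
time: 10.5
position: [561.7, 175.3, 90.8]
tool_rot: [-0.001, 0.583, 0.813, -0.001]
ft_force: [2.4, -0.4, -20.4]
grip_width: 30.5
grip_force: 41.8
```

```bash
python3 -m pendant '[{"x":0,"y":0,"z":-0.1,"yaw":0,"grip":2.5},{"x":0,"y":0,"z":0,"yaw":0,"grip":2.5}]'
```

```text
time: 10.67
position: [561.1, 175.1, 90.9]
tool_rot: [-0.002, 0.583, 0.813, -0.002]
ft_force: [3.8, -1.2, -25.6]
grip_width: 30.2
grip_force: 42.4
```

```bash
python3 -m pendant '[{"x":0,"y":0,"z":0.15,"yaw":0,"grip":2.5},{"x":0,"y":0,"z":0.1,"yaw":0,"grip":2.5},{"x":0,"y":0,"z":0,"yaw":0,"grip":2.5}]'
python3 -m pendant '[{"x":0,"y":0,"z":0,"yaw":0,"grip":4},{"x":0,"y":0,"z":0,"yaw":0,"grip":5},{"x":0,"y":0,"z":0,"yaw":0,"grip":5},{"x":0,"y":0,"z":0,"yaw":0,"grip":5},{"x":0,"y":0,"z":-1,"yaw":0,"grip":5},{"x":0,"y":0,"z":-2,"yaw":0,"grip":5},{"x":0,"y":0,"z":-2.5,"yaw":0,"grip":5},{"x":0,"y":0,"z":-2.5,"yaw":0,"grip":5}]'
python3 -c "
from h import *
delta([491,-272.7,170],26.5)
p=[562.0,175]; 
R=lambda a:np.array([[np.cos(a),np.sin(a)],[np.sin(a),-np.cos(a)]])
print(R(np.radians(26.5)).T@(np.array([491,-272.7])-p)/10)"
```

```text
time: 10.92
position: [561.6, 175.3, 90.7]
tool_rot: [-0.001, 0.583, 0.813, -0.001]
ft_force: [-1.4, -3.2, -15.1]
grip_width: 30.7
grip_force: 43.6
time: 11.58
position: [563.2, 175.8, 172.8]
tool_rot: [0.0, 0.583, 0.813, 0.0]
ft_force: [-0.3, -0.6, 0.0]
grip_width: 49.8
grip_force: 0.0
shift cm in tool axes: [-40.17 -21.22   0.26] yaw rows deg: 82.2 now yaw 108.7 p [563.2 175.8 172.8]
[-26.33031006  36.8982069 ]
```

```bash
python3 -m pendant '[{"x":-3.65,"y":-1.93,"z":0,"yaw":0,"grip":5},{"x":-3.65,"y":-1.93,"z":0,"yaw":0,"grip":5},{"x":-3.65,"y":-1.93,"z":0,"yaw":0,"grip":5},{"x":-3.65,"y":-1.93,"z":0,"yaw":0,"grip":5},{"x":-3.65,"y":-1.93,"z":0,"yaw":0,"grip":5},{"x":-3.65,"y":-1.93,"z":0,"yaw":0,"grip":5},{"x":-3.65,"y":-1.93,"z":0,"yaw":0,"grip":5},{"x":-3.65,"y":-1.93,"z":0,"yaw":0,"grip":5},{"x":-3.65,"y":-1.93,"z":0,"yaw":0,"grip":5},{"x":-3.65,"y":-1.93,"z":0,"yaw":0,"grip":5},{"x":-3.65,"y":-1.93,"z":0,"yaw":0,"grip":5}]'
python3 -m pendant '[{"x":0,"y":0,"z":0,"yaw":7.15,"grip":5},{"x":0,"y":0,"z":0,"yaw":7.15,"grip":5},{"x":0,"y":0,"z":0,"yaw":7.15,"grip":5},{"x":0,"y":0,"z":0,"yaw":7.15,"grip":5},{"x":0,"y":0,"z":0,"yaw":7.15,"grip":5},{"x":0,"y":0,"z":0,"yaw":7.15,"grip":5},{"x":0,"y":0,"z":0,"yaw":7.15,"grip":5},{"x":0,"y":0,"z":0,"yaw":7.15,"grip":5},{"x":0,"y":0,"z":0,"yaw":7.15,"grip":5},{"x":0,"y":0,"z":0,"yaw":7.15,"grip":5},{"x":0,"y":0,"z":0,"yaw":7.15,"grip":5},{"x":0,"y":0,"z":0,"yaw":3.5,"grip":5}]'
python3 - <<'E'
from h import *
a=ctrl.grab_frame("scene");b=ctrl.grab_frame("top")
delta([491,-272.7,60],26.5)
for n,f,p in(("scene",a,(308,197)),("top",b,(185,186))):
    g=f["image"].astype(int).min(2);y0,x0=int(p[1])-14,int(p[0])-14;m=(g[y0:y0+28,x0:x0+28]>150).astype(np.uint8)
    c,l,st,ce=cv2.connectedComponentsWithStats(m)
    print(n,[(st[i].tolist(),(ce[i]+[x0,y0]).round(1)) for i in range(1,c) if 15<st[i,4]<120])
    print([(np.round(r["point"],1),round(r["conf"],2)) for r in ctrl.place_of(f,"cap_top")[:2]])
E
```

```text
time: 12.5
position: [490.7, -275.1, 172.6]
tool_rot: [0.001, 0.583, 0.813, 0.0]
ft_force: [0.4, -0.3, 0.1]
grip_width: 49.6
grip_force: 0.0
time: 13.5
position: [491.4, -273.0, 172.5]
tool_rot: [0.001, 0.974, 0.227, 0.001]
ft_force: [0.2, -0.3, -0.1]
grip_width: 50.1
grip_force: 0.0
shift cm in tool axes: [-0.03 -0.07 11.23] yaw rows deg: 0.07 now yaw 26.57 p [ 491.4 -273.1  172.3]
scene [([12, 10, 6, 6, 24], array([308.7, 195.5])), ([19, 13, 9, 15, 94], array([317.1, 204.6])), ([0, 16, 8, 6, 40], array([297.8, 202. ]))]
[(array([309.4, 195.9]), 0.71)]
top [([10, 10, 8, 8, 55], array([184.3, 185.4])), ([15, 25, 13, 3, 25], array([192.7, 198.4]))]
[]
```

```bash
python3 -m pendant '[{"x":0,"y":0,"z":1.5,"yaw":0,"grip":5},{"x":0,"y":0,"z":3,"yaw":0,"grip":5},{"x":0,"y":0,"z":3,"yaw":0,"grip":5},{"x":0,"y":0,"z":3,"yaw":0,"grip":5},{"x":0,"y":0,"z":2,"yaw":0,"grip":5},{"x":0,"y":0,"z":1.5,"yaw":0,"grip":5},{"x":0,"y":0,"z":1.5,"yaw":0,"grip":5},{"x":0,"y":0,"z":0,"yaw":0,"grip":5}]'
python3 -m pendant '[{"x":0,"y":0,"z":0.8,"yaw":0,"grip":5},{"x":0,"y":0,"z":0.8,"yaw":0,"grip":5},{"x":0,"y":0,"z":0.7,"yaw":0,"grip":5},{"x":0,"y":0,"z":0,"yaw":0,"grip":5},{"x":0,"y":0,"z":0,"yaw":0,"grip":5}]'
python3 - <<'E'
from h import *
a=ctrl.grab_frame("scene");b=ctrl.grab_frame("top")
print("cap raised",tri([a,b],[(308.7,195.5),(184.3,185.4)]))
print("z for disc at known xy in scene",[proj(a,[562.3,175.3,z]).round(1) for z in(138,143,146)],[proj(b,[562.3,175.3,z]).round(1) for z in(138,143,146)])
E
```

```text
time: 14.37
position: [489.3, -271.5, 13.5]
tool_rot: [-0.002, 0.973, 0.23, -0.001]
ft_force: [-1.1, 0.4, -0.3]
grip_width: 49.8
grip_force: 0.0
time: 14.78
position: [490.6, -272.6, -7.1]
tool_rot: [-0.0, 0.973, 0.23, -0.0]
ft_force: [0.4, -0.2, -0.0]
grip_width: 49.6
grip_force: 0.0
cap raised (array([561.15928941, 174.32404102, 144.73696107]), [np.float64(0.36173624001723803), np.float64(0.36173624001727134)])
z for disc at known xy in scene [array([308.9, 197.4]), array([309.1, 196.2]), array([309.3, 195.5])] [array([184.6, 185.4]), array([184.2, 185. ]), array([183.9, 184.8])]
```

```bash
python3 -m pendant '[{"x":0,"y":0,"z":0.5,"yaw":0,"grip":5},{"x":0,"y":0,"z":0.3,"yaw":0,"grip":5},{"x":0,"y":0,"z":0,"yaw":0,"grip":4},{"x":0,"y":0,"z":0,"yaw":0,"grip":3},{"x":0,"y":0,"z":0,"yaw":0,"grip":2.2},{"x":0,"y":0,"z":0,"yaw":0,"grip":1.2},{"x":0,"y":0,"z":0,"yaw":0,"grip":1.2},{"x":0,"y":0,"z":0,"yaw":0,"grip":1.2},{"x":0,"y":0,"z":0,"yaw":0,"grip":1.2}]' 50
python3 -c "
from h import *
s=ctrl.get_state();print(s['position'],tool(s)[1].round(3).tolist())"
```

```text
time: 15.63
position: [490.9, -272.9, -14.8]
tool_rot: [0.0, 0.973, 0.23, 0.0]
ft_force: [-0.4, -0.3, 1.3]
grip_width: 14.7
grip_force: 50.2
[ 490.93040503 -272.87792327  -14.84234853] [[0.895, 0.447, 0.0], [0.447, -0.895, -0.0], [0.0, 0.001, -1.0]]
```

```bash
python3 -m pendant '[{"x":0,"y":0,"z":-0.5,"yaw":0,"grip":1.2},{"x":0,"y":0,"z":-1.5,"yaw":0,"grip":1.2},{"x":0,"y":0,"z":-2.5,"yaw":0,"grip":1.2},{"x":0,"y":0,"z":-3,"yaw":0,"grip":1.2},{"x":0,"y":0,"z":-3,"yaw":0,"grip":1.2},{"x":0,"y":0,"z":-2,"yaw":0,"grip":1.2}]'
python3 -m pendant '[{"x":0.7,"y":-1.8,"z":0,"yaw":0,"grip":1.2},{"x":1.35,"y":-3.5,"z":0,"yaw":0,"grip":1.2},{"x":1.35,"y":-3.5,"z":0,"yaw":0,"grip":1.2},{"x":1.35,"y":-3.5,"z":0,"yaw":0,"grip":1.2},{"x":1.35,"y":-3.5,"z":0,"yaw":0,"grip":1.2},{"x":1.35,"y":-3.5,"z":0,"yaw":0,"grip":1.2},{"x":1.35,"y":-3.5,"z":0,"yaw":0,"grip":1.2},{"x":1.35,"y":-3.5,"z":0,"yaw":0,"grip":1.2},{"x":1.35,"y":-3.5,"z":0,"yaw":0,"grip":1.2},{"x":1.35,"y":-3.5,"z":0,"yaw":0,"grip":1.2},{"x":1.35,"y":-3.5,"z":0,"yaw":0,"grip":1.2},{"x":0.7,"y":-1.8,"z":0,"yaw":0,"grip":1.2},{"x":0,"y":0,"z":0,"yaw":4,"grip":1.2},{"x":0,"y":0,"z":0,"yaw":3.9,"grip":1.2},{"x":0,"y":0,"z":0,"yaw":0,"grip":1.2},{"x":0,"y":0,"z":0,"yaw":0,"grip":1.2}]'
cat >> h.py <<'E'
def blob(f,c,r=14):
    hsv=cv2.cvtColor(f["image"],cv2.COLOR_RGB2HSV);m=((hsv[...,0]<18)&(hsv[...,1]>170)&(hsv[...,2]>110)).astype(np.uint8)
    n,l,st,ce=cv2.connectedComponentsWithStats(m);x,y=int(c[0]),int(c[1])
    return [(st[i].tolist(),ce[i].round(1)) for i in range(1,n) if st[i,4]>5 and np.hypot(*(ce[i]-c))<r]
E
python3 - <<'E'
from h import *
a=ctrl.grab_frame("scene");b=ctrl.grab_frame("top")
p,R=tool();delta([451.8,137.7,110],18.7);delta([480.3,147.3,80],18.7)
top=p+[0,0,50.8]
for n,f in(("s",a),("t",b)):
    c=proj(f,top);print(n,c.round(1),blob(f,c))
    for q in("grip","mouth","clip","groove","cap_top"):print(q,[(np.round(r["point"],1).tolist(),round(r["conf"],2)) for r in ctrl.place_of(f,q)[:5]])
    print("mouth pred",proj(f,p+[0,0,18.8]+R[:,0]*61).round(1))
E
```

```text
time: 16.13
position: [491.3, -273.1, 112.5]
tool_rot: [0.001, 0.973, 0.23, 0.001]
ft_force: [0.9, -0.8, -0.3]
grip_width: 14.3
grip_force: 50.0
time: 17.47
position: [451.2, 139.3, 110.0]
tool_rot: [-0.0, 0.987, 0.163, -0.0]
ft_force: [-0.1, -0.8, -0.7]
grip_width: 14.4
grip_force: 49.9
shift cm in tool axes: [-0.    0.13 -0.  ] yaw rows deg: -0.01 now yaw 18.69 p [451.4 139.  110. ]
shift cm in tool axes: [3.   0.14 3.  ] yaw rows deg: -0.01 now yaw 18.69 p [451.4 139.  110. ]
s [294.7 164. ] [([293, 163, 5, 10, 35], array([295.3, 167.7]))]
grip [([297.6, 164.3], 0.64), ([178.3, 176.5], 0.64), ([305.4, 198.7], 0.58), ([237.8, 224.3], 0.42)]
mouth [([139.1, 219.1], 0.67), ([182.5, 165.9], 0.66), ([302.9, 185.2], 0.59), ([351.4, 181.6], 0.57), ([224.5, 232.2], 0.47)]
clip [([221.4, 229.8], 0.66), ([299.1, 184.7], 0.47), ([182.7, 171.6], 0.47)]
groove [([312.0, 211.3], 0.72)]
cap_top [([305.2, 196.6], 0.54)]
mouth pred [301.5 185.8]
t [199.2 237.9] []
grip [([192.6, 204.5], 0.61), ([363.5, 270.4], 0.6), ([271.8, 187.0], 0.56)]
mouth [([363.1, 298.6], 0.61), ([292.0, 190.5], 0.57)]
clip [([361.7, 293.5], 0.71), ([191.9, 188.6], 0.64), ([287.6, 187.9], 0.48)]
groove [([190.7, 192.0], 0.71)]
cap_top [([183.4, 184.9], 0.64), ([194.1, 203.6], 0.37), ([395.1, 201.7], 0.3)]
mouth pred [192.7 210.7]
```

```bash
python3 -m pendant '[{"x":0,"y":0.07,"z":0.8,"yaw":0,"grip":1.2},{"x":0,"y":0.07,"z":1,"yaw":0,"grip":1.2},{"x":0.7,"y":0,"z":1,"yaw":0,"grip":1.2},{"x":0.8,"y":0,"z":0.6,"yaw":0,"grip":1.2},{"x":0.8,"y":0,"z":0,"yaw":0,"grip":1.2},{"x":0.7,"y":0,"z":0,"yaw":0,"grip":1.2},{"x":0,"y":0,"z":0,"yaw":0,"grip":1.2},{"x":0,"y":0,"z":0,"yaw":0,"grip":1.2}]'
python3 -m pendant '[{"x":0,"y":0,"z":0.1,"yaw":0,"grip":1.2},{"x":0,"y":0,"z":0.1,"yaw":0,"grip":1.2},{"x":0,"y":0,"z":0,"yaw":0,"grip":1.2}]'
python3 -m pendant '[{"x":0,"y":0,"z":0.1,"yaw":0,"grip":1.2},{"x":0,"y":0,"z":0.1,"yaw":0,"grip":1.2},{"x":0,"y":0,"z":0,"yaw":0,"grip":1.2}]'
```

```text
time: 18.73
position: [481.3, 147.7, 76.2]
tool_rot: [0.0, 0.987, 0.162, 0.001]
ft_force: [0.2, 0.4, -0.2]
grip_width: 14.2
grip_force: 50.0
time: 18.98
position: [479.8, 147.4, 73.9]
tool_rot: [-0.0, 0.987, 0.162, -0.0]
ft_force: [0.6, -0.6, -1.0]
grip_width: 14.6
grip_force: 49.9
time: 19.23
position: [480.1, 147.4, 71.8]
tool_rot: [-0.0, 0.987, 0.162, -0.0]
ft_force: [-0.3, 0.4, -0.9]
grip_width: 14.5
grip_force: 49.9
```

Underside is now at about 90.6 mm. I keep lowering in small steps.

```bash
R='';python3 -m pendant '[{"x":0,"y":0,"z":0.1,"yaw":0,"grip":1.2},{"x":0,"y":0,"z":0,"yaw":0,"grip":1.2}]';python3 -m pendant '[{"x":0,"y":0,"z":0.1,"yaw":0,"grip":1.2},{"x":0,"y":0,"z":0,"yaw":0,"grip":1.2}]'
```

```text
time: 19.4
position: [480.2, 147.4, 70.8]
tool_rot: [-0.0, 0.987, 0.162, -0.0]
ft_force: [-0.5, 0.3, -0.3]
grip_width: 14.2
grip_force: 50.0
time: 19.57
position: [480.6, 147.5, 70.0]
tool_rot: [0.0, 0.987, 0.162, 0.0]
ft_force: [-0.1, 0.5, 1.5]
grip_width: 14.5
grip_force: 50.3
```

```bash
python3 -m pendant '[{"x":0,"y":0,"z":0.1,"yaw":0,"grip":1.2},{"x":0,"y":0,"z":0,"yaw":0,"grip":1.2}]';python3 -m pendant '[{"x":0,"y":0,"z":0.1,"yaw":0,"grip":1.2},{"x":0,"y":0,"z":0,"yaw":0,"grip":1.2}]'
```

```text
time: 19.73
position: [480.8, 147.5, 69.3]
tool_rot: [0.0, 0.987, 0.162, 0.001]
ft_force: [-1.2, -0.2, 4.5]
grip_width: 14.7
grip_force: 50.7
time: 19.9
position: [481.1, 147.5, 68.6]
tool_rot: [0.0, 0.987, 0.162, 0.001]
ft_force: [-2.4, -0.1, 7.6]
grip_width: 14.4
grip_force: 51.0
```

```bash
python3 -m pendant '[{"x":0,"y":0,"z":-0.15,"yaw":0,"grip":1.2},{"x":0.2,"y":0,"z":0,"yaw":0,"grip":1.2},{"x":0.3,"y":0,"z":0,"yaw":0,"grip":1.2},{"x":0.3,"y":0,"z":0,"yaw":0,"grip":1.2},{"x":0.3,"y":0,"z":0,"yaw":0,"grip":1.2},{"x":0.3,"y":0,"z":0,"yaw":0,"grip":1.2},{"x":0.2,"y":0,"z":0,"yaw":0,"grip":1.2},{"x":0,"y":0,"z":0,"yaw":0,"grip":1.2}]'
python3 -m pendant '[{"x":0.2,"y":0,"z":0,"yaw":0,"grip":1.2},{"x":0.2,"y":0,"z":0,"yaw":0,"grip":1.2},{"x":0.2,"y":0,"z":0,"yaw":0,"grip":1.2},{"x":0,"y":0,"z":0,"yaw":0,"grip":1.2}]'
python3 -m pendant '[{"x":0.2,"y":0,"z":0,"yaw":0,"grip":1.2},{"x":0.2,"y":0,"z":0,"yaw":0,"grip":1.2},{"x":0,"y":0,"z":0,"yaw":0,"grip":1.2}]'
python3 -c "
from h import *
p,R=tool();print(R[:,0].round(3),((np.array([561.7,174.9,0])-p)@R).round(1)-[50,0,0])"
```

```text
time: 20.57
position: [496.8, 152.8, 69.8]
tool_rot: [0.0, 0.987, 0.162, 0.001]
ft_force: [-0.0, -0.7, 5.1]
grip_width: 14.6
grip_force: 50.8
time: 20.9
position: [501.0, 154.4, 70.0]
tool_rot: [0.0, 0.987, 0.162, -0.001]
ft_force: [-2.8, -1.3, 9.1]
grip_width: 14.3
grip_force: 51.3
time: 21.15
position: [504.6, 155.6, 70.0]
tool_rot: [0.0, 0.987, 0.162, -0.001]
ft_force: [-3.8, -1.8, 10.6]
grip_width: 14.8
grip_force: 51.2
[ 0.947  0.32  -0.002] [10.4  0.  69.9]
```

```bash
python3 -m pendant '[{"x":0,"y":0,"z":-0.1,"yaw":0,"grip":1.2},{"x":0,"y":0,"z":-0.1,"yaw":0,"grip":1.2},{"x":0.2,"y":0,"z":0,"yaw":0,"grip":1.2},{"x":0.2,"y":0,"z":0,"yaw":0,"grip":1.2},{"x":0,"y":0,"z":0,"yaw":0,"grip":1.2}]'
python3 -m pendant '[{"x":0.2,"y":0,"z":0,"yaw":0,"grip":1.2},{"x":0.2,"y":0,"z":0,"yaw":0,"grip":1.2},{"x":0,"y":0,"z":0,"yaw":0,"grip":1.2}]'
```

```text
time: 21.57
position: [508.4, 157.0, 70.8]
tool_rot: [-0.0, 0.987, 0.162, -0.001]
ft_force: [-1.5, -1.1, -1.0]
grip_width: 14.4
grip_force: 50.0
time: 21.82
position: [512.0, 158.4, 71.0]
tool_rot: [-0.0, 0.987, 0.162, -0.001]
ft_force: [-2.7, -1.2, -1.1]
grip_width: 14.3
grip_force: 50.0
```

```bash
python3 -m pendant '[{"x":0.2,"y":0,"z":0,"yaw":0,"grip":1.2},{"x":0.1,"y":0,"z":0,"yaw":0,"grip":1.2},{"x":0,"y":0,"z":0,"yaw":0,"grip":1.2}]'
python3 -c "
from h import *
p,R=tool();print(p,((np.array([561.7,174.9,0])-p)@R).round(1)-[50,0,0],(np.array(ctrl.get_state()['ft_force'])@R).round(1))"
```

```text
time: 22.07
position: [515.2, 159.4, 71.2]
tool_rot: [-0.0, 0.987, 0.162, -0.0]
ft_force: [-3.0, -1.2, -1.2]
grip_width: 14.6
grip_force: 49.9
[515.24755351 159.37711205  71.23801883] [-1.   0.2 71.2] [-3.3  0.2  1.2]
```

```bash
python3 - <<'E'
from h import *
a=ctrl.grab_frame("scene");b=ctrl.grab_frame("top");p,R=tool()
for n,f,q in(("scene",a,(310,198)),("top",b,(184,184))):
    g=f["image"].astype(int).min(2);y0,x0=int(q[1])-14,int(q[0])-14;m=(g[y0:y0+28,x0:x0+28]>150).astype(np.uint8)
    c,l,st,ce=cv2.connectedComponentsWithStats(m)
    print(n,[(st[i].tolist(),(ce[i]+[x0,y0]).round(1)) for i in range(1,c) if 10<st[i,4]<120])
    for d in(0,5,10,12,16):print(d,proj(f,np.array([561.7,174.9,145.5])+R[:,0]*d).round(1))
    c=proj(f,p+[0,0,50.8]);print("grip",c.round(1),blob(f,c),[(np.round(r["point"],1).tolist(),round(r["conf"],2)) for r in ctrl.place_of(f,"grip")[:3]])
    print("mouth",[(np.round(r["point"],1).tolist(),round(r["conf"],2)) for r in ctrl.place_of(f,"mouth")[:3]],proj(f,p+[0,0,18.8]+R[:,0]*61).round(1))
    np.set_printoptions(linewidth=200)
    if n=="scene":print(g[188:208,298:322])
E
```

```text
scene [([4, 13, 5, 8, 23], array([302.1, 199.7])), ([12, 12, 6, 6, 24], array([310.5, 198.5])), ([19, 12, 9, 16, 85], array([318.6, 205.8])), ([0, 17, 5, 6, 19], array([297.3, 203.1]))]
0 [309.1 195.5]
5 [309.8 196.7]
10 [310.5 198. ]
12 [310.8 198.5]
16 [311.4 199.6]
grip [301.7 188.9] [([299, 187, 6, 10, 35], array([302.2, 192.5]))] [([236.5, 224.0], 0.63), ([303.3, 189.3], 0.45), ([179.6, 177.1], 0.44)]
mouth [([305.3, 225.4], 0.63), ([222.3, 232.4], 0.46), ([308.9, 211.3], 0.42)] [308.6 211.2]
[[ 18 100 170  45  11  14  15   0  31 150  51  26  35  36  35  36  34  35  38  35  35  36  34  34]
 [ 26 124 133  28   5   9  19   0  53 152  38  20  36  37  38  35  38  36  37  36  36  35  36  36]
 [ 25 129 105  22   7  14  11   5  88 128  23  27  38  37  36  34  35  34  40  32  36  36  36  38]
 [ 43 128  86  26  10  12  12   2 102 115  28  32  35  37  37  36  36  37  36  37  35  37  37  36]
 [ 65 136  63  22   8  14   6   6 127 103  34  35  35  36  34  37  38  34  33  37  37  35  34  38]
 [ 77 139  32   9   8  12   5  31 106  66  33  35  36  35  37  37  33  35  32  37  37  35  36  36]
 [ 
[... 911 characters left out ...]
56  17   4  12  12  15  17  16  17  18  22  16   3  31 237 226 237 254 112]
 [144 175 110 100 176  89   3   6   7  15  11  14  17  11  15  17  15   0 131 221 221 233 242 226]
 [127  98  98 137 141  82   8  12  13  13  15  14  16  13  15  20  11   0 169 215 212 229 235 253]
 [132  91 110 161 147  74  10   6  12  16  12  15  13  18  14  16   7   0 212 211 208 223 232 241]
 [129 126 101 122 115  29   1   7  11  12  13  12  11  15  12  15   0  12 230 212 207 208 230 235]]
top []
0 [184.1 185.1]
5 [183.4 182.9]
10 [182.7 180.6]
12 [182.5 179.8]
16 [181.9 178. ]
grip [192.8 208.1] [] [([365.2, 272.3], 0.62), ([272.3, 185.4], 0.44)]
mouth [([364.7, 300.2], 0.89), ([295.0, 190.5], 0.41)] [187. 184.]
```

The cap has moved back about 12 mm, close to its stop, and the clip origin is about 11–15 mm short of home. Now the gentle push against the jaws.

```bash
python3 -m pendant '[{"x":0.1,"y":0,"z":0.03,"yaw":0,"grip":1.2},{"x":0.1,"y":0,"z":0.03,"yaw":0,"grip":1.2},{"x":0,"y":0,"z":0,"yaw":0,"grip":1.2}]'
python3 -m pendant '[{"x":0.1,"y":0,"z":0,"yaw":0,"grip":1.2},{"x":0.1,"y":0,"z":0,"yaw":0,"grip":1.2},{"x":0,"y":0,"z":0,"yaw":0,"grip":1.2}]'
python3 -c "
from h import *
p,R=tool();print(p,((np.array([561.7,174.9,0])-p)@R).round(1)-[50,0,0],(np.array(ctrl.get_state()['ft_force'])@R).round(1))"
```

```text
time: 22.62
position: [519.1, 160.3, 71.2]
tool_rot: [-0.0, 0.987, 0.162, 0.002]
ft_force: [-0.3, -0.3, -2.0]
grip_width: 14.6
grip_force: 49.9
time: 22.87
position: [521.4, 160.9, 71.3]
tool_rot: [0.0, 0.987, 0.162, 0.002]
ft_force: [1.2, 0.5, -1.7]
grip_width: 14.7
grip_force: 49.9
[521.4021044  160.91865555  71.28903141] [-7.6 -0.4 71.5] [ 1.3 -0.1  1.7]
```

```bash
python3 -m pendant '[{"x":0.1,"y":0,"z":0.03,"yaw":0,"grip":1.2},{"x":0.1,"y":0,"z":0,"yaw":0,"grip":1.2},{"x":0,"y":0,"z":0,"yaw":0,"grip":1.2}]'
python3 -m pendant '[{"x":0.1,"y":0,"z":0,"yaw":0,"grip":1.2},{"x":0.1,"y":0,"z":0,"yaw":0,"grip":1.2},{"x":0,"y":0,"z":0,"yaw":0,"grip":1.2}]'
python3 - <<'E'
from h import *
p,R=tool();print(p,((np.array([561.7,174.9,0])-p)@R).round(1)-[50,0,0],(np.array(ctrl.get_state()['ft_force'])@R).round(1))
f=ctrl.grab_frame("scene");g=f["image"].astype(int).min(2);x0,y0=296,186;m=(g[y0:y0+28,x0:x0+28]>150).astype(np.uint8)
c,l,st,ce=cv2.connectedComponentsWithStats(m)
print([(st[i].tolist(),(ce[i]+[x0,y0]).round(1)) for i in range(1,c) if 10<st[i,4]<120])
c=proj(f,p+[0,0,50.8]);print("grip",c.round(1),blob(f,c))
E
```

```text
time: 23.12
position: [522.6, 161.4, 70.8]
tool_rot: [0.0, 0.987, 0.162, 0.001]
ft_force: [1.7, 0.8, -0.6]
grip_width: 14.7
grip_force: 50.0
time: 23.37
position: [523.9, 162.0, 70.7]
tool_rot: [0.0, 0.987, 0.162, 0.001]
ft_force: [2.2, 1.0, -0.4]
grip_width: 14.6
grip_force: 50.0
[523.8613814  161.96359627  70.65060118] [-10.1  -0.2  70.7] [ 2.4 -0.2  0.4]
[([12, 10, 6, 6, 25], array([310.4, 198.4])), ([16, 10, 12, 18, 107], array([318.5, 207.1])), ([0, 14, 4, 7, 22], array([297.5, 203.4]))]
grip [302.7 191.2] [([300, 190, 6, 10, 32], array([303.1, 194.9]))]
```

```bash
python3 -m pendant '[{"x":0.1,"y":0,"z":0,"yaw":0,"grip":1.2},{"x":0.1,"y":0,"z":0,"yaw":0,"grip":1.2},{"x":0,"y":0,"z":0,"yaw":0,"grip":1.2}]'
python3 -m pendant '[{"x":0.1,"y":0,"z":0,"yaw":0,"grip":1.2},{"x":0.1,"y":0,"z":0,"yaw":0,"grip":1.2},{"x":0,"y":0,"z":0,"yaw":0,"grip":1.2}]'
python3 -c "
from h import *
p,R=tool();print(p,((np.array([561.7,174.9,0])-p)@R).round(1)-[50,0,0],(np.array(ctrl.get_state()['ft_force'])@R).round(1))"
```

```text
time: 23.67
position: [524.3, 162.4, 70.5]
tool_rot: [0.0, 0.987, 0.162, -0.001]
ft_force: [-0.7, -0.1, 0.6]
grip_width: 14.7
grip_force: 50.2
time: 23.92
position: [525.0, 162.8, 70.5]
tool_rot: [0.0, 0.987, 0.162, -0.002]
ft_force: [-3.6, -2.2, 4.9]
grip_width: 14.6
grip_force: 50.6
[525.01681541 162.78170549  70.45958631] [-11.1   0.3  70.3] [-4.2  0.9 -4.9]
```

```bash
python3 -m pendant '[{"x":0.1,"y":0,"z":-0.03,"yaw":0,"grip":1.2},{"x":0.1,"y":0,"z":-0.03,"yaw":0,"grip":1.2},{"x":0,"y":0,"z":0,"yaw":0,"grip":1.2}]'
python3 -m pendant '[{"x":0.1,"y":0,"z":-0.03,"yaw":0,"grip":1.2},{"x":0.1,"y":0,"z":0,"yaw":0,"grip":1.2},{"x":0,"y":0,"z":0,"yaw":0,"grip":1.2}]'
python3 -c "
from h import *
p,R=tool();print(p,((np.array([561.7,174.9,0])-p)@R).round(1)-[50,0,0],(np.array(ctrl.get_state()['ft_force'])@R).round(1))"
```

```text
time: 24.17
position: [525.0, 162.9, 70.5]
tool_rot: [0.0, 0.987, 0.162, -0.004]
ft_force: [-6.6, -3.2, 4.1]
grip_width: 14.3
grip_force: 50.6
time: 24.42
position: [524.9, 163.0, 70.6]
tool_rot: [0.0, 0.987, 0.162, -0.006]
ft_force: [-7.7, -5.7, 6.9]
grip_width: 14.9
grip_force: 50.8
[524.88131396 163.03230187  70.59510888] [-10.5   0.6  70.1] [-9.2  2.9 -6.8]
```

```bash
python3 -m pendant '[{"x":0.1,"y":0,"z":0,"yaw":0,"grip":1.2},{"x":0.1,"y":0,"z":0,"yaw":0,"grip":1.2},{"x":0,"y":0,"z":0,"yaw":0,"grip":1.2}]'
python3 - <<'E'
from h import *
p,R=tool();print(p,((np.array([561.7,174.9,0])-p)@R).round(1)-[50,0,0],(np.array(ctrl.get_state()['ft_force'])@R).round(1))
f=ctrl.grab_frame("scene");g=f["image"].astype(int).min(2);x0,y0=296,186;m=(g[y0:y0+28,x0:x0+28]>150).astype(np.uint8)
c,l,st,ce=cv2.connectedComponentsWithStats(m)
print([(st[i].tolist(),(ce[i]+[x0,y0]).round(1)) for i in range(1,c) if 10<st[i,4]<120])
c=proj(f,p+[0,0,50.8]);print("grip",c.round(1),blob(f,c))
E
```

```text
time: 24.67
position: [524.8, 163.1, 70.6]
tool_rot: [0.001, 0.987, 0.163, -0.008]
ft_force: [-11.5, -7.3, 10.3]
grip_width: 14.9
grip_force: 51.2
[524.75809931 163.09566011  70.56700891] [-10.1   0.8  69.9] [-13.4   3.2 -10.1]
[([12, 10, 6, 6, 24], array([310.5, 198.5])), ([16, 10, 12, 18, 108], array([318.4, 207.1])), ([0, 14, 5, 8, 24], array([297.6, 203.6]))]
grip [303.1 191.4] [([301, 190, 6, 10, 32], array([303.8, 194.6]))]
```

```bash
python3 -m pendant '[{"x":-0.2,"y":0,"z":-0.03,"yaw":0,"grip":1.2},{"x":-0.2,"y":0,"z":-0.03,"yaw":0,"grip":1.2},{"x":-0.2,"y":0,"z":0,"yaw":0,"grip":1.2},{"x":0,"y":0,"z":0,"yaw":0,"grip":1.2},{"x":0,"y":0,"z":0,"yaw":0,"grip":1.2}]'
python3 -c "
from h import *
p,R=tool();print(p,(np.array(ctrl.get_state()['ft_force'])@R).round(1))"
```

```text
time: 25.13
position: [525.2, 163.0, 71.5]
tool_rot: [-0.0, 0.987, 0.162, -0.002]
ft_force: [-5.0, -2.1, 0.3]
grip_width: 14.3
grip_force: 50.0
[525.22072769 163.00708653  71.50990341] [-5.4  0.4 -0.3]
```

```bash
python3 -m pendant '[{"x":-0.1,"y":0,"z":0.05,"yaw":0,"grip":1.2},{"x":-0.1,"y":0,"z":0.05,"yaw":0,"grip":1.2},{"x":0,"y":0,"z":0,"yaw":0,"grip":1.2},{"x":0,"y":0,"z":0,"yaw":0,"grip":1.2}]'
python3 -c "
from h import *
p,R=tool();print(p,(np.array(ctrl.get_state()['ft_force'])@R).round(1))"
```

```text
time: 25.47
position: [525.3, 162.7, 71.0]
tool_rot: [-0.0, 0.987, 0.162, 0.0]
ft_force: [-2.8, -0.7, -1.1]
grip_width: 14.5
grip_force: 49.9
[525.31104135 162.68470605  70.9919332 ] [-2.9 -0.3  1.1]
```

```bash
python3 -m pendant '[{"x":0,"y":0,"z":0,"yaw":0,"grip":1.8},{"x":0,"y":0,"z":0,"yaw":0,"grip":2.5},{"x":0,"y":0,"z":0,"yaw":0,"grip":3.5},{"x":0,"y":0,"z":0,"yaw":0,"grip":4.5},{"x":0,"y":0,"z":0,"yaw":0,"grip":4.5},{"x":0,"y":0,"z":-0.8,"yaw":0,"grip":4.5},{"x":0,"y":0,"z":-1.5,"yaw":0,"grip":4.5},{"x":0,"y":0,"z":-2.5,"yaw":0,"grip":4.5},{"x":-1,"y":0,"z":-2.5,"yaw":0,"grip":4.5},{"x":-2.5,"y":0,"z":-2.5,"yaw":0,"grip":4.5},{"x":-3,"y":0,"z":0,"yaw":0,"grip":4.5},{"x":-2,"y":0,"z":0,"yaw":0,"grip":4.5},{"x":0,"y":0,"z":0,"yaw":0,"grip":4.5}]'
python3 - <<'E'
from h import *
f=ctrl.grab_frame("scene");b=ctrl.grab_frame("top");g=f["image"].astype(int).min(2);x0,y0=296,186;m=(g[y0:y0+28,x0:x0+28]>150).astype(np.uint8)
c,l,st,ce=cv2.connectedComponentsWithStats(m)
print([(st[i].tolist(),(ce[i]+[x0,y0]).round(1)) for i in range(1,c) if 10<st[i,4]<120])
u=np.array([.947,.321,0]);
gt=np.array([525.2,162.7,121])
for n,h in(("s",f),("t",b)):print(n,proj(h,gt).round(1),blob(h,proj(h,gt)),[(np.round(r["point"],1).tolist(),round(r["conf"],2)) for r in ctrl.place_of(h,"grip")[:4]],[(np.round(r["point"],1).tolist(),round(r["conf"],2)) for r in ctrl.place_of(h,"clip")[:4]],[(np.round(r["point"],1).tolist(),round(r["conf"],2)) for r in ctrl.place_of(h,"groove")[:2]])
g=b["image"].astype(int).min(2);x0,y0=170,165;m=(g[y0:y0+28,x0:x0+28]>150).astype(np.uint8)
c,l,st,ce=cv2.connectedComponentsWithStats(m)
print("top",[(st[i].tolist(),(ce[i]+[x0,y0]).round(1)) for i in range(1,c) if 10<st[i,4]<150])
E
```

```text
time: 26.55
position: [439.2, 134.7, 169.7]
tool_rot: [-0.0, 0.987, 0.162, -0.002]
ft_force: [0.3, -0.2, -0.3]
grip_width: 44.9
grip_force: 0.0
[([12, 10, 6, 6, 24], array([310.5, 198.5])), ([16, 10, 12, 18, 108], array([318.4, 207.1])), ([0, 14, 4, 8, 22], array([297.5, 203.7]))]
s [303.  191.6] [([299, 190, 8, 10, 51], array([302.2, 194.6]))] [([176.9, 174.6], 0.62), ([238.2, 222.6], 0.6), ([302.0, 193.0], 0.44)] [([307.7, 212.4], 0.61), ([224.3, 229.4], 0.58), ([179.8, 169.2], 0.49)] [([304.1, 225.5], 0.62), ([309.3, 212.2], 0.48)]
t [191.5 203.7] [([188, 201, 7, 5, 22], array([190.8, 203. ]))] [([365.3, 270.0], 0.83), ([191.0, 201.2], 0.71), ([271.6, 188.8], 0.41)] [([188.1, 186.8], 0.65), ([364.5, 291.8], 0.61), ([289.6, 186.0], 0.56), ([328.1, 209.2], 0.44)] []
top [([9, 12, 8, 8, 53], array([182.6, 180.3])), ([15, 26, 9, 2, 17], array([188.8, 191.5]))]
```

```bash
python3 - <<'E'
from h import *
f=ctrl.grab_frame("scene");b=ctrl.grab_frame("top")
X,e=tri([f,b],[(310.5,198.5),(182.6,180.3)]);print("cap",X,e)
u=np.array([.947,.321]);v=np.array([-.321,.947])
d=X[:2]-[525.3,162.7];print("along/across vs TCP",d@u,d@v)
# orange centroid of visible post in top & scene vs rendering of a post at candidate distance
def post(h,c,yaw=18.7,z0=89):
    a=np.radians(yaw);ux=np.array([np.cos(a),np.sin(a)]);vy=np.array([-ux[1],ux[0]])
    P=[proj(h,[*(c+8*(i*ux+j*vy)),z]) for i in(-1,1) for j in(-1,1) for z in(z0+6,z0+32)]
    H=cv2.convexHull(np.array(P,np.float32));M=cv2.moments(H);return np.array([M["m10"],M["m01"]])/M["m00"]
for s in(46,48,50,52,54):
    c=X[:2]-s*u;print(s,post(f,c).round(1),post(b,c).round(1))
for h in(f,b):print(blob(h,post(h,X[:2]-50*u)))
# same check on pre-grasp clip: scene blob was (162.6,203.1), top (375.5,222.5)
print("ref",post(f,np.array([490.9,-272.9]),26.57,4),post(b,np.array([490.9,-272.9]),26.57,4))
E
```

```text
cap [572.06743742 178.36126142 144.54839488] [np.float64(0.21143970131563403), np.float64(0.21143970131570267)]
along/across vs TCP 49.3160281508778 -0.1811328510883166
46 [303.  195.4] [192.  202.8]
48 [302.7 194.9] [192.2 203.6]
50 [302.4 194.4] [192.5 204.5]
52 [302.2 194. ] [192.8 205.3]
54 [301.9 193.5] [193.1 206.2]
[([299, 190, 8, 10, 51], array([302.2, 194.6]))]
[([189, 201, 4, 3, 8], array([190.5, 202.2]))]
ref [162.82919955 202.29530163] [375.87883877 222.03641311]
```

Post to cap axis measures 49.3 mm (50 is home), 0.2 mm off to the side. The cap is still fully raised, the clip is released and the arm is clear.

```bash
python3 -c "
from rig import ctrl
print(ctrl.sign_off())"
```

```text
the job is handed in; nothing more can be done
None
```

I handed the job in at about 27 s of the 61 s allowed: the spindle is raised to its upper stop, and the middle-sized clip from the mat is pushed home in the groove and released, with a push of about 13 N (the largest wrist force read was about 26 N, lifting against the stop).

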